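# Load the curing lamp with varnished wooden pieces and set its timer

## Task

Pull the curing lamp's tray right out and move every freshly varnished wooden piece from the sorting bin onto it, one piece to a slot, each lying flat in the middle of its slot as it lay in the bin: the rings in the left three slots, the blocks in the right three (left and right as the robot sees them). Then push the tray fully home, and only then turn the timer collar to 40 minutes and let go. Leave the jar and the paint bottle where they are.

Things in the scene. Friction and masses are not known exactly. Their poses are not given: they have to be found in the camera images.
- ring0: plain wooden napkin ring: outside diameter 34 mm, bore 25 mm, 30 mm high, 30 g, lying flat (axis upright) in a compartment of the bin. Origin at its centre (mid-height, on its axis, 15 mm above its underside); z along its axis. May be absent (None).
- ring1: plain wooden napkin ring: outside diameter 34 mm, bore 25 mm, 30 mm high, 30 g, lying flat (axis upright) in a compartment of the bin. Origin at its centre (mid-height, on its axis, 15 mm above its underside); z along its axis. May be absent (None).
- ring2: plain wooden napkin ring: outside diameter 34 mm, bore 25 mm, 30 mm high, 30 g, lying flat (axis upright) in a compartment of the bin. Origin at its centre (mid-height, on its axis, 15 mm above its underside); z along its axis. May be absent (None).
- block0: plain wooden block 24 mm (its x) by 34 mm (its y) by 30 mm high (its z), 30 g, standing in a compartment of the bin. Origin at its centre, 15 mm above its underside. May be absent (None).
- block1: plain wooden block 24 mm (its x) by 34 mm (its y) by 30 mm high (its z), 30 g, standing in a compartment of the bin. Origin at its centre, 15 mm above its underside. May be absent (None).
- block2: plain wooden block 24 mm (its x) by 34 mm (its y) by 30 mm high (its z), 30 g, standing in a compartment of the bin. Origin at its centre, 15 mm above its underside. May be absent (None).
- bin: fixed shallow wooden sorting tray, 158 mm (x) by 232 mm (y) by 16 mm high, 4 mm floor, walls and dividers; open on top, 2 (x) by 3 (y) compartments about 72 mm square inside, 12 mm deep, so pieces stand 18 mm proud of the walls. Origin under its centre on the table.
- lamp: fixed curing lamp, turned up to 0.15 rad. Origin on the table under the middle of its bridge; -x faces the robot. Base plate 8 mm thick, x -128 to +38 mm. Bridge, see-through amber top: x +-35, y +-172 mm, underside 54, top 67 mm above the table; open in front. Timer pod 104 mm square, 40 mm high, at its right: centre x -60, y -232 mm.
- tray (a joint): aluminium tray that slides out from under the bridge towards the robot (the lamp's -x): 0 = pushed fully home, 0.088 m = pulled right out against its stop. About 2 N of friction plus a little drag; it stays where it is left.
- tray_handle (a point): grip point of the tray's handle: an upright black tab 10 mm thick (lamp x), 50 mm wide (lamp y), its top 10 mm above this point and 55 mm above the table, its foot 36 mm below. 80 mm in front of the line of slot centres; moves with the tray. Axes as the lamp's. Can be pinched from above across its thickness, both home and out.
- slot0 (a point): centre of the floor of one of the tray's six slots in one row, 46 mm square inside, 50 mm apart; walls 4 mm thick and 8 mm high above the floor; number 1 from the left as the robot sees it (slot0 leftmost, +y; slot5 rightmost). The floor is 13 mm above the table. Axes as the lamp's; moves with the tray.
- slot1 (a point): centre of the floor of one of the tray's six slots in one row, 46 mm square inside, 50 mm apart; walls 4 mm thick and 8 mm high above the floor; number 2 from the left as the robot sees it (slot0 leftmost, +y; slot5 rightmost). The floor is 13 mm above the table. Axes as the lamp's; moves with the tray.
- slot2 (a point): centre of the floor of one of the tray's six slots in one row, 46 mm square inside, 50 mm apart; walls 4 mm thick and 8 mm high above the floor; number 3 from the left as the robot sees it (slot0 leftmost, +y; slot5 rightmost). The floor is 13 mm above the table. Axes as the lamp's; moves with the tray.
- slot3 (a point): centre of the floor of one of the tray's six slots in one row, 46 mm square inside, 50 mm apart; walls 4 mm thick and 8 mm high above the floor; number 4 from the left as the robot sees it (slot0 leftmost, +y; slot5 rightmost). The floor is 13 mm above the table. Axes as the lamp's; moves with the tray.
- slot4 (a point): centre of the floor of one of the tray's six slots in one row, 46 mm square inside, 50 mm apart; walls 4 mm thick and 8 mm high above the floor; number 5 from the left as the robot sees it (slot0 leftmost, +y; slot5 rightmost). The floor is 13 mm above the table. Axes as the lamp's; moves with the tray.
- slot5 (a point): centre of the floor of one of the tray's six slots in one row, 46 mm square inside, 50 mm apart; walls 4 mm thick and 8 mm high above the floor; number 6 from the left as the robot sees it (slot0 leftmost, +y; slot5 rightmost). The floor is 13 mm above the table. Axes as the lamp's; moves with the tray.
- timer (a joint): timer collar, upright axis; rad, growing clockwise seen from above. It clicks into a notch every 0.5236 rad = 10 minutes: 0 = 0 min, 1.047 = 20, 2.094 = 40, 3.142 = 60 (end stop just beyond). Let go between notches, it springs to the nearer one. Turning takes up to about 0.1 N m.
- timer_grip (a point): grip point on the collar's axis: black ribbed cylinder 46 mm across, 32 mm high; top 12 mm above this point and 74 mm above the table, foot just above the pod. A white line is its pointer. Ticks on the pod: 0 nearest the robot (lamp's -x), on clockwise (over the left side), one dot for each 10 minutes (four at 40). Turns with the collar; z up.
- jar: bystander: closed glass jar with a red lid, 72 mm across, 95 mm high; origin under its centre. Not part of the job.
- paint: bystander: paint bottle 44 mm across, 110 mm high; origin under its centre. Not part of the job.
Things that resemble listed ones, but are neither listed nor needed, are in the scene too. Leave any black or yellow look-alike of the block0 alone.

How it is judged (in metres and radians):
On the way, in this order (a step that is already met when the one before it is completed fails the run):
1. the tray is pulled right out (value of joint tray above 0.078 m), for 0.2 s.
2. every piece lies in a slot of its kind, with the tray still out (((horizontal distance between ring0 and slot0 below 0.016 m and z of ring0 in the frame of slot0 between 0.01 and 0.019 m) or (horizontal distance between ring0 and slot1 below 0.016 m and z of ring0 in the frame of slot1 between 0.01 and 0.019 m) or (horizontal distance between ring0 and slot2 below 0.016 m and z of ring0 in the frame of slot2 between 0.01 and 0.019 m)) and (angle between ring0's own z axis and vertical below 0.15 rad or angle between ring0's own z axis and vertical above 2.99 rad) and ((horizontal distance between ring1 and slot0 below 0.016 m and z of ring1 in the frame of slot0 between 0.01 and 0.019 m) or (horizontal distance between ring1 and slot1 below 0.016 m and z of ring1 in the frame of slot1 between 0.01 and 0.019 m) or (horizontal distance between ring1 and slot2 below 0.016 m and z of ring1 in the frame of slot2 between 0.01 and 0.019 m)) and (angle between ring1's own z axis and vertical below 0.15 rad or angle between ring1's own z axis and vertical above 2.99 rad) and ((horizontal distance between ring2 and slot0 below 0.016 m and z of ring2 in the frame of slot0 between 0.01 and 0.019 m) or (horizontal distance between ring2 and slot1 below 0.016 m and z of ring2 in the frame of slot1 between 0.01 and 0.019 m) or (horizontal distance between ring2 and slot2 below 0.016 m and z of ring2 in the frame of slot2 between 0.01 and 0.019 m)) and (angle between ring2's own z axis and vertical below 0.15 rad or angle between ring2's own z axis and vertical above 2.99 rad) and ((horizontal distance between block0 and slot3 below 0.016 m and z of block0 in the frame of slot3 between 0.01 and 0.019 m) or (horizontal distance between block0 and slot4 below 0.016 m and z of block0 in the frame of slot4 between 0.01 and 0.019 m) or (horizontal distance between block0 and slot5 below 0.016 m and z of block0 in the frame of slot5 between 0.01 and 0.019 m)) and (angle between block0's own z axis and vertical below 0.15 rad or angle between block0's own z axis and vertical above 2.99 rad) and ((horizontal distance between block1 and slot3 below 0.016 m and z of block1 in the frame of slot3 between 0.01 and 0.019 m) or (horizontal distance between block1 and slot4 below 0.016 m and z of block1 in the frame of slot4 between 0.01 and 0.019 m) or (horizontal distance between block1 and slot5 below 0.016 m and z of block1 in the frame of slot5 between 0.01 and 0.019 m)) and (angle between block1's own z axis and vertical below 0.15 rad or angle between block1's own z axis and vertical above 2.99 rad) and ((horizontal distance between block2 and slot3 below 0.016 m and z of block2 in the frame of slot3 between 0.01 and 0.019 m) or (horizontal distance between block2 and slot4 below 0.016 m and z of block2 in the frame of slot4 between 0.01 and 0.019 m) or (horizontal distance between block2 and slot5 below 0.016 m and z of block2 in the frame of slot5 between 0.01 and 0.019 m)) and (angle between block2's own z axis and vertical below 0.15 rad or angle between block2's own z axis and vertical above 2.99 rad) and value of joint tray above 0.06 m), for 0.2 s.
3. the tray is pushed fully home, the timer not yet at 40 (value of joint tray below 0.005 m and not (value of joint timer between 1.9644 and 2.2244 rad)), for 0.2 s.
4. the timer is set to 40 with the tray home (value of joint tray below 0.005 m and value of joint timer between 1.9644 and 2.2244 rad), for 0.3 s.
At the end, for the whole second after the job is handed in: Each piece lies flat (0.15 rad) on the floor of its own slot, within 16 mm of the slot's centre, rings in the left three, blocks in the right three; tray within 5 mm of home; timer at rest in its 40-minute notch (0.13 rad); all still and released (all of step 4 and ((horizontal distance between ring0 and slot0 below 0.016 m and z of ring0 in the frame of slot0 between 0.01 and 0.019 m) or (horizontal distance between ring0 and slot1 below 0.016 m and z of ring0 in the frame of slot1 between 0.01 and 0.019 m) or (horizontal distance between ring0 and slot2 below 0.016 m and z of ring0 in the frame of slot2 between 0.01 and 0.019 m)) and (angle between ring0's own z axis and vertical below 0.15 rad or angle between ring0's own z axis and vertical above 2.99 rad) and ((horizontal distance between ring1 and slot0 below 0.016 m and z of ring1 in the frame of slot0 between 0.01 and 0.019 m) or (horizontal distance between ring1 and slot1 below 0.016 m and z of ring1 in the frame of slot1 between 0.01 and 0.019 m) or (horizontal distance between ring1 and slot2 below 0.016 m and z of ring1 in the frame of slot2 between 0.01 and 0.019 m)) and (angle between ring1's own z axis and vertical below 0.15 rad or angle between ring1's own z axis and vertical above 2.99 rad) and ((horizontal distance between ring2 and slot0 below 0.016 m and z of ring2 in the frame of slot0 between 0.01 and 0.019 m) or (horizontal distance between ring2 and slot1 below 0.016 m and z of ring2 in the frame of slot1 between 0.01 and 0.019 m) or (horizontal distance between ring2 and slot2 below 0.016 m and z of ring2 in the frame of slot2 between 0.01 and 0.019 m)) and (angle between ring2's own z axis and vertical below 0.15 rad or angle between ring2's own z axis and vertical above 2.99 rad) and ((horizontal distance between block0 and slot3 below 0.016 m and z of block0 in the frame of slot3 between 0.01 and 0.019 m) or (horizontal distance between block0 and slot4 below 0.016 m and z of block0 in the frame of slot4 between 0.01 and 0.019 m) or (horizontal distance between block0 and slot5 below 0.016 m and z of block0 in the frame of slot5 between 0.01 and 0.019 m)) and (angle between block0's own z axis and vertical below 0.15 rad or angle between block0's own z axis and vertical above 2.99 rad) and ((horizontal distance between block1 and slot3 below 0.016 m and z of block1 in the frame of slot3 between 0.01 and 0.019 m) or (horizontal distance between block1 and slot4 below 0.016 m and z of block1 in the frame of slot4 between 0.01 and 0.019 m) or (horizontal distance between block1 and slot5 below 0.016 m and z of block1 in the frame of slot5 between 0.01 and 0.019 m)) and (angle between block1's own z axis and vertical below 0.15 rad or angle between block1's own z axis and vertical above 2.99 rad) and ((horizontal distance between block2 and slot3 below 0.016 m and z of block2 in the frame of slot3 between 0.01 and 0.019 m) or (horizontal distance between block2 and slot4 below 0.016 m and z of block2 in the frame of slot4 between 0.01 and 0.019 m) or (horizontal distance between block2 and slot5 below 0.016 m and z of block2 in the frame of slot5 between 0.01 and 0.019 m)) and (angle between block2's own z axis and vertical below 0.15 rad or angle between block2's own z axis and vertical above 2.99 rad) and linear speed of each of ring0, ring1, ring2, block0, block1, block2 below 0.02 m/s); the robot touches nothing.
It fails at once if the jar is pushed away or knocked over (distance of jar from where it was at the start of the episode above 0.03 m or angle between jar's own z axis and vertical above 0.5 rad).
It fails at once if the paint is pushed away or knocked over (distance of paint from where it was at the start of the episode above 0.03 m or angle between paint's own z axis and vertical above 0.5 rad).
Of ring0, ring1, ring2, block0, block1, block2 only 4 to 6 are there at a start; the rules pass over those that are not, and their reading is None.
At some moment in a run one of ring0, ring1, ring2, block0, block1, block2 may be knocked a few centimetres aside while the robot is not near it.
Once in a run the grip may slacken for a moment while it holds something.
It also fails if it takes over 210 s, if anything falls off the work surface, if the arm or the gripper's body presses on something with over 40 N, if the wrist force passes 120 N, or if a joint passes its speed limit or range.

## Robot

A 6-joint arm with a two-finger parallel gripper is mounted at the origin on the work surface. World frame = base frame: x ahead of the robot, y to its left, z up, the work surface at z = 0. Lengths are in mm, angles in rad, forces in N, time in s.
With the tool pointing down it reaches from about 325 to 775 mm from the base axis. Payload 5.5 kg.
Tool frame: the origin (TCP) lies midway between the tips of the shut fingers; the grasp point (between the pads) lies 19 mm behind it; x points along the fingers, y is the direction in which the jaws open and shut, and the axes are right-handed (so a half turn about x gives the same grasp; the last joint's range is limited). The gripper opens to 88 mm and grips with 3 to 60 N. Pads are 20 mm wide; open, the fingers measure 115 mm over their backs; the gripper's body (75 mm by 178 mm) begins 61 mm behind the grasp point.
Start: joints at [-1.241, 0.091, 1.231, -0, 1.82, -0.057], TCP at [226.337, -555.687, 222.631] pointing down, gripper open.
Joint ranges: [-2.87, 2.87], [-0.86, 2.18], [0.17, 2.46], [-1.51, 4.65], [0.06, 2.69], [-2.65, 2.65]. Speed limits (rad/s): [2.57, 2.57, 3.01, 3.14, 3.14, 3.14].

## Interface

Orientations are given as a unit quaternion [w, x, y, z].
In Python, from rig import env gives the robot as it stands. The module is installed in compiled form; this text tells all that it offers.
- The arm moves only by the tool send_rows, never from a script. Its argument "motion" is a list of rows, each an object of numbers: "tx", "ty", "tz": the shift along the tool's x, y, z in m; "wx", "wy", "wz": the turn, a rotation vector about the tool's x, y, z in rad; "gripper": the closure, from 0 (fully open) to 1 (shut). A call has 1 to 10 rows; each row shifts and turns the commanded pose from where the row before left it, along the tool's axes as they then stand; what a row does not reach is not made up. A row lasts 1/8 s, in which the tool goes at most 62.5 mm and 10.7 degrees, less where a joint would pass 70% of its speed; a pose out of reach is approached as far as the arm can. A call is refused whole if a number of a shift passes 0.0625 or a number of a turn 0.188, either way. A call with a gripper value outside its range is refused whole. The fingers move at their own pace and stop on an object; "newtons" is the grip in N (left out, the last holds). Time passes only in rows, so rows that do not move let the fingers close. It gives the time, the measured TCP pose, the force and the opening at its end, in the units of the state.
- env.get_obs(): the state, without advancing time (a new reading comes with each control period).
- env.get_image(name): name is "side" or "top" or "wrist"; returns the picture (480x640x3 uint8, red, green, blue); there is no depth.
- env.camera_model(name): a dict with "fx", "fy", "cx", "cy" (pixels), "dist_coeffs" ([k1, k2, p1, p2, k3] as OpenCV has them; the pictures are not rectified), "origin" and "attitude" of the camera in the world; the wrist camera has in their place "hand_eye" (4x4, takes a point from camera to tool coordinates, whose origin is the TCP and whose axes are the tool frame's). Camera axes: x right, y down, z forward; pixel columns grow to the right and rows downward; lengths in mm; the calibration is good to about 2 mm. A picture is of the moment at which its call begins: read the wrist's pose just before it. camera_model takes no time and is no camera call.
- env.close_job(): hands the job in, once; it reports no verdict.
The state is a dict: "clock": time; "joint_pos": joint angles; "joint_velocities": joint speeds; "effort": joint torques, N m; "position": TCP position; "orientation": TCP orientation; "force": force on the tool from outside, world axes, zero at the start; "moment": the same for the moment, N m; "width": opening from 0.0 (shut) to 1.0 (fully open).
Only numpy, scipy, OpenCV 4.12 (cv2) and the standard library are available. Lean on these libraries where they do the work, as an engineer would, in place of code of your own. Each camera call takes 0.05 s, during which the arm holds its last target.

## Working session

There is one attempt and no reset: what is moved stays moved. The work goes in short steps, Python scripts to look and compute and a tool call to move; the robot and the scene stay as the last step left them, time stands still between calls to the robot, and variables do not carry over. Pictures are saved under pics/ and viewed, and the job is handed in when it is done.

Besides the shell and the picture viewer there is one more tool, called after "Emit:" as name(argument=value, ...), one argument or row to a line, values as JSON. send_rows: Moves the arm, as the interface text tells. Its arguments: {"type":"object","properties":{"motion":{"type":"array"},"newtons":{"type":"number"}},"required":["motion"]}

```bash
mkdir -p pics; ls
python3 - <<'E'
from rig import env
import cv2, json
o=env.get_obs(); print(o)
for n in ["top","side","wrist"]:
    print(n, env.camera_model(n))
    im=env.get_image(n); cv2.imwrite(f"pics/{n}0.png", im[:,:,::-1])
E
```

```text
pics
{'clock': 0.0, 'joint_pos': array([-1.24068230e+00,  9.18251648e-02,  1.23186105e+00, -2.29428555e-05,
        1.81975832e+00, -5.67202511e-02]), 'joint_velocities': array([ 0.00012153, -0.00122088, -0.00243785, -0.00046536,  0.00030309,
        0.00092577]), 'effort': array([ 2.83046851e-03, -4.46453762e+01, -4.06440246e+01,  7.01655820e-02,
        2.95080326e-02, -1.22651022e-04]), 'position': array([ 226.24403536, -555.40751513,  221.54105304]), 'orientation': array([-0.13526585, -0.69382454, -0.13656097,  0.69401856]), 'force': array([-0.24876574,  0.00958752,  0.18761087]), 'moment': array([-0.00224887,  0.00212418,  0.05710873]), 'width': 0.9985277922808801}
top {'fx': 609.9893447714628, 'fy': 609.9893447714628, 'cx': 319.6807587994668, 'cy': 234.17607112824186, 'dist_coeffs': array([-0.16583957,  0.        ,  0.        ,  0.        ,  0.        ]), 'origin': array([ 414.99277225,   -7.60315399, 1309.75889765]), 'attitude': array([-0.03105117,  0.71075548, -0.70211381,  0.02997784])}
side {'fx': 555.2181358867658, 'fy': 555.2181358867658, 'cx': 328.71115559283317, 'cy': 240.32746696000058, 'dist_coeffs': array([0.05600209, 0.        , 0.        , 0.        , 0.        ]), 'origin': array([-355.30420066,  816.95046147,  919.34571022]), 'attitude': array([ 0.191625  , -0.34994851,  0.81744876, -0.41544364])}
wrist {'fx': 373.6882198913869, 'fy': 373.6882198913869, 'cx': 316.8378021467127, 'cy': 232.83760586499557, 'dist_coeffs': array([-0.07371777,  0.        ,  0.        ,  0.        ,  0.        ]), 'hand_eye': array([[ 1.03370966e-03, -2.72605878e-01,  9.62125234e-01,
        -1.62004537e+02],
       [ 9.99999399e-01,  6.33282465e-04, -8.94969270e-04,
         8.45717481e-01],
       [-3.65323157e-04,  9.62125581e-01,  2.72606369e-01,
        -7.47680296e+01],
       [ 0.00000000e+00,  0.00000000e+00,  0.00000000e+00,
         1.00000000e+00]])}
```

View pics/top0.png

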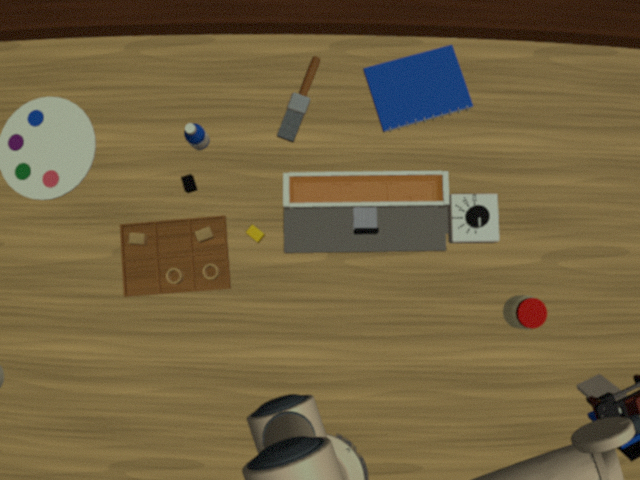

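View pics/side0.png

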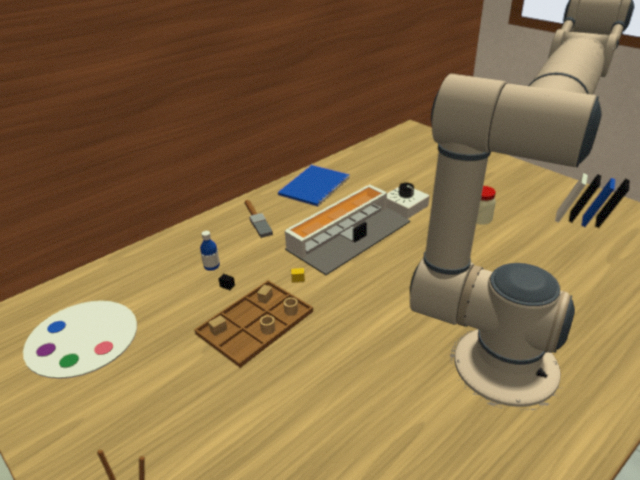

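View pics/wrist0.png

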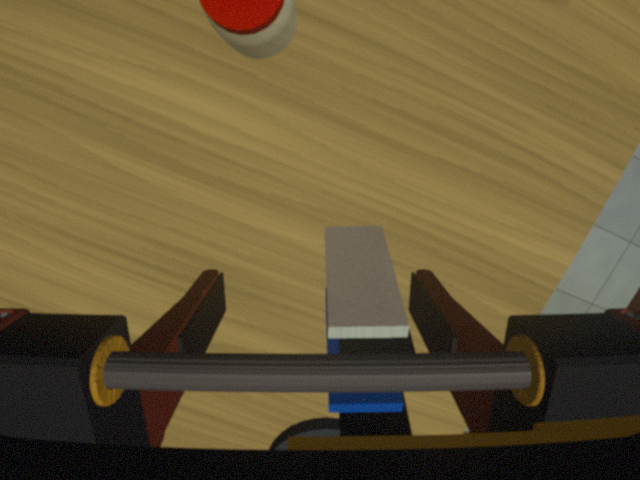

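```bash
cat > h.py <<'E'
import numpy as np, cv2
from rig import env
from scipy.spatial.transform import Rotation as R
def q2R(q): return R.from_quat([q[1],q[2],q[3],q[0]]).as_matrix()
def campose(n,obs=None):
    m=env.camera_model(n)
    K=np.array([[m['fx'],0,m['cx']],[0,m['fy'],m['cy']],[0,0,1.]]); d=np.array(m['dist_coeffs'])
    if n=='wrist':
        o=obs or env.get_obs(); T=np.eye(4);T[:3,:3]=q2R(o['orientation']);T[:3,3]=o['position']
        T=T@m['hand_eye']; return K,d,T[:3,:3],T[:3,3]
    return K,d,q2R(m['attitude']),np.array(m['origin'])
def cast(cp,px,z):
    K,d,Rm,t=cp
    u=cv2.undistortPoints(np.array(px,float).reshape(-1,1,2),K,d).reshape(-1,2)
    v=np.c_[u,np.ones(len(u))]@Rm.T
    return t+v*((z-t[2])/v[:,2])[:,None]
def proj(cp,P):
    K,d,Rm,t=cp
    return cv2.projectPoints(np.array(P,float).reshape(-1,1,3),cv2.Rodrigues(Rm.T)[0],-Rm.T@t,K,d)[0].reshape(-1,2)
def grab(n,name):
    o=env.get_obs(); im=env.get_image(n)[:,:,::-1].copy(); cv2.imwrite(f'pics/{name}.png',im); return o,im
def crop(im,x0,y0,x1,y1,name,s=None):
    c=im[y0:y1,x0:x1]; s=s or min(800/(x1-x0),600/(y1-y0)); cv2.imwrite(f'pics/{name}.png',cv2.resize(c,None,fx=s,fy=s,interpolation=cv2.INTER_CUBIC)); return s
E
python3 - <<'E'
from h import *
im=cv2.imread('pics/top0.png')
crop(im,110,170,270,290,'c1'); crop(im,275,160,515,270,'c2')
cp=campose('top')
for nm,px,z in [('blkL',(137,238),34),('blkR',(204,234),34),('ringL',(174,275),34),('ringR',(210,271),34),('handle',(366,231),55),('lampBL',(284,173),67),('lampBR',(447,172),67),('FL',(284,207),67),('FR',(448,206),67),('collar',(477,216),74),('jar',(531,313),95),('paint',(193,130),110)]:
    print(nm,cast(cp,[px],z)[0].round(1))
E
```

```text
blkL [512.5 384.3  34. ]
blkR [522.8 239.4  34. ]
ringL [435.2 301.2  34. ]
ringR [444.9 224.5  34. ]
handle [ 531.3 -100.7   55. ]
lampBL [648.6  70.3  67. ]
lampBR [ 655.7 -268.5   67. ]
FL [577.7  68.9  67. ]
FR [ 584.3 -269.8   67. ]
collar [ 563.5 -328.9   74. ]
jar [ 365.2 -434.7   95. ]
paint [727.9 254.6 110. ]
```

```bash
echo
```

```text
(no output)
```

View pics/c1.png

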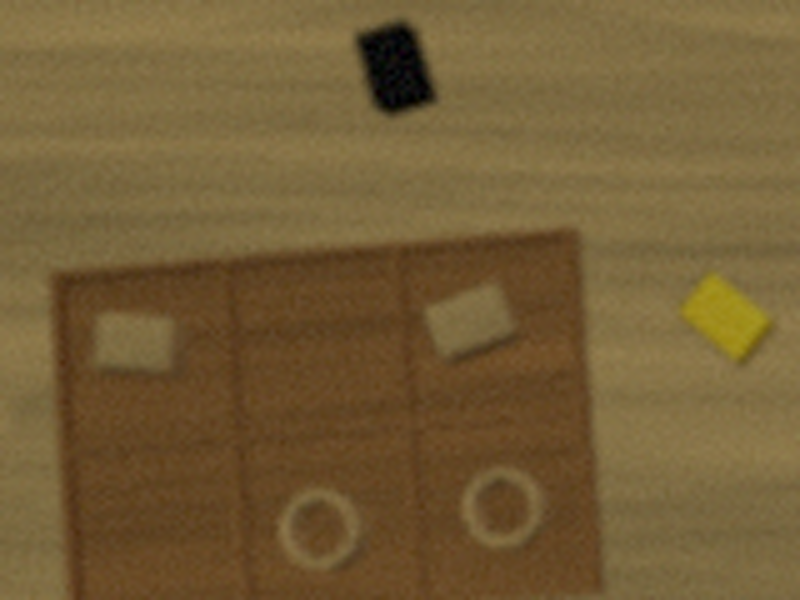

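View pics/c2.png

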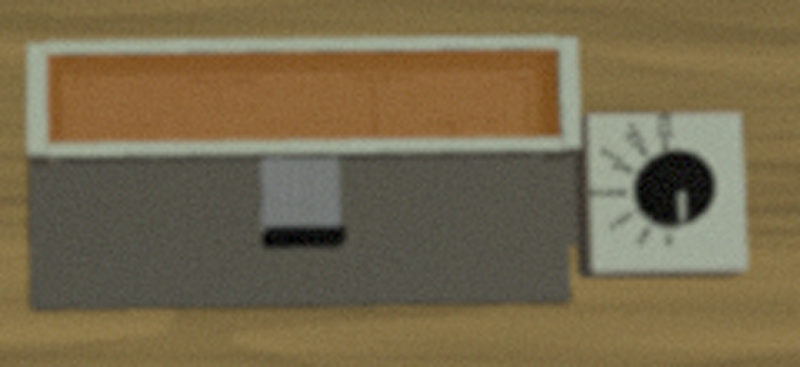

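```bash
cat >> h.py <<'E'
YAW=0.02; LC=np.array([616.6,-99.8])
def lamp(x,y):
    c,s=np.cos(YAW),np.sin(YAW); return LC+np.array([c*x-s*y,s*x+c*y])
def plan(x,y,z,jaw=None,o=None):
    """print shift from measured pose in tool axes, and turn about tool x to bring jaw dir to angle jaw (mod pi)"""
    o=o or env.get_obs(); Rm=q2R(o['orientation']); p=np.array(o['position'])
    a=np.arctan2(Rm[1,1],Rm[0,1])
    print('t',round(float(o['clock']),2),'TCP',p.round(1),'jaw',round(float(a),3),'tilt',round(float(np.arccos(-Rm[2,0])),4),'w',round(float(o['width'])*88,1),'j',o['joint_pos'].round(2))
    if x is not None:
        print('  shift(tool, mm; current axes)',(Rm.T@(np.array([x,y,z])-p)).round(1))
    if jaw is not None:
        d=(jaw-a+np.pi/2)%np.pi-np.pi/2
        print('  wx turn',round(float(-d),4))
        aa=a+d; Y=np.array([np.cos(aa),np.sin(aa),0]);X=np.array([0,0,-1.]);Z=np.cross(X,Y)
        if x is not None:
            D=np.array([x,y,z])-p; print('  shift(after turn) tx,ty,tz',round(float(D@X),1),round(float(D@Y),1),round(float(D@Z),1))
E
python3 - <<'E'
from h import *
print(q2R(env.get_obs()['orientation']).round(4))
x,y=lamp(-80,0); print(x,y); plan(x,y,150,YAW)
E
```

```text
[[-5.000e-04  3.772e-01 -9.261e-01]
 [ 1.400e-03 -9.261e-01 -3.772e-01]
 [-1.000e+00 -1.500e-03 -1.000e-04]]
536.6159994666738 -101.39989333546664
t 0.15 TCP [ 226.3 -555.5  221.8] jaw -1.184 tilt 0.0015 w 87.6 j [-1.24  0.09  1.23  0.    1.82 -0.06]
  shift(tool, mm; current axes) [  72.3 -303.3 -458.7]
  wx turn -1.204
  shift(after turn) tx,ty,tz 71.8 319.4 -447.8
```

Emit:
send_rows(
  motion=[
    {"ty":-0.03,"tz":-0.046},
    {"ty":-0.03,"tz":-0.046},
    {"ty":-0.03,"tz":-0.046},
    {"ty":-0.03,"tz":-0.046},
    {"ty":-0.03,"tz":-0.046},
    {"ty":-0.03,"tz":-0.046},
    {"ty":-0.03,"tz":-0.046},
    {"ty":-0.03,"tz":-0.046},
    {"ty":-0.03,"tz":-0.046},
    {"ty":-0.033,"tz":-0.045},
  ],
)

```text
invalid input at $.motion[0]: expected keys tx, ty, tz, wx, wy, wz, gripper
```

Emit:
send_rows(
  motion=[
    {"wx":-0.172},
    {"wx":-0.172},
    {"wx":-0.172},
    {"wx":-0.172},
    {"wx":-0.172},
    {"wx":-0.172},
    {"wx":-0.172,"gripper":0.5},
    {"gripper":0.5},
  ],
)

```text
invalid input at $.motion[0]: expected keys tx, ty, tz, wx, wy, wz, gripper
```

Run:
```python
from h import *
x,y=lamp(-80,0); plan(x,y,150,YAW)
o,im=grab('wrist','w1');
```

```text
t 0.15 TCP [ 226.3 -555.5  221.8] jaw -1.184 tilt 0.0015 w 87.6 j [-1.24  0.09  1.23  0.    1.82 -0.06]
  shift(tool, mm; current axes) [  72.3 -303.3 -458.7]
  wx turn -1.204
  shift(after turn) tx,ty,tz 71.8 319.4 -447.8
```

View pics/w1.png

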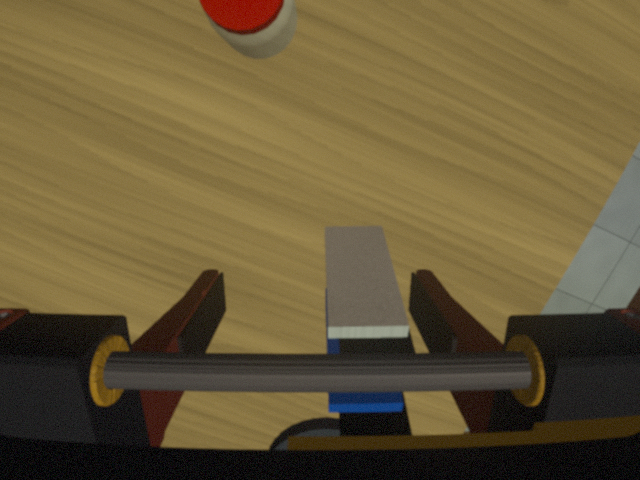

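Run:
```python
from h import *
print(proj(campose('side'),[[226,-555,220],[226,-555,0],[226,-555,320]]), proj(campose('top'),[[226,-555,220],[226,-555,0]]))
im=cv2.imread('pics/top0.png'); crop(im,520,350,640,480,'c3'); im=cv2.imread('pics/side0.png'); crop(im,520,140,640,250,'c4')
```

```text
[[560.93078482 153.24860124]
 [543.89572837 221.59967809]
 [569.8642539  117.9681389 ]] [[614.21418482 389.98645732]
 [568.34273005 374.3027007 ]]
```

View pics/c3.png

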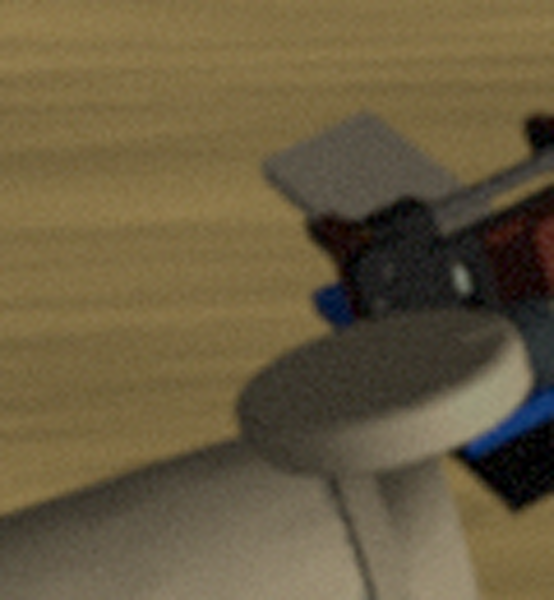

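View pics/c4.png

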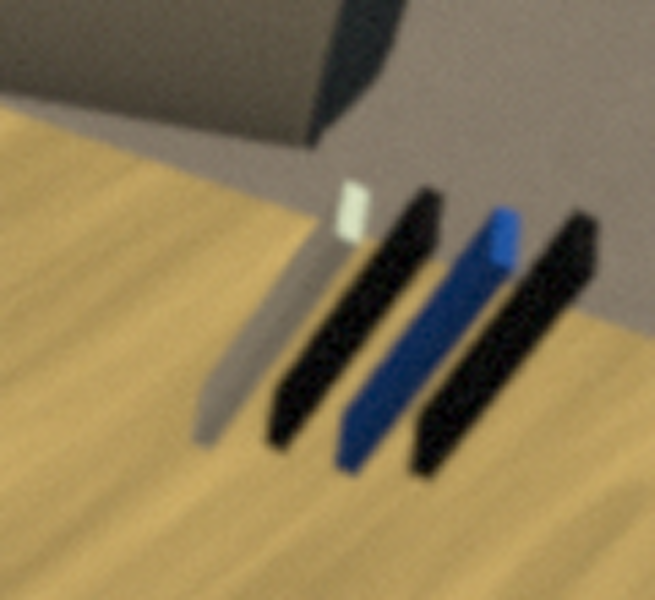

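Emit:
send_rows(
  motion=[
    {"tx":-0.03,"ty":0,"tz":0,"wx":0,"wy":0,"wz":0,"gripper":0},
    {"tx":-0.03,"ty":0,"tz":0,"wx":0,"wy":0,"wz":0,"gripper":0},
    {"tx":0,"ty":-0.03,"tz":-0.046,"wx":0,"wy":0,"wz":0,"gripper":0},
    {"tx":0,"ty":-0.03,"tz":-0.046,"wx":0,"wy":0,"wz":0,"gripper":0},
    {"tx":0,"ty":-0.03,"tz":-0.046,"wx":0,"wy":0,"wz":0,"gripper":0},
    {"tx":0,"ty":-0.03,"tz":-0.046,"wx":0,"wy":0,"wz":0,"gripper":0},
    {"tx":0,"ty":-0.03,"tz":-0.046,"wx":0,"wy":0,"wz":0,"gripper":0},
    {"tx":0,"ty":-0.03,"tz":-0.046,"wx":0,"wy":0,"wz":0,"gripper":0},
    {"tx":0,"ty":-0.03,"tz":-0.046,"wx":0,"wy":0,"wz":0,"gripper":0},
    {"tx":0,"ty":-0.03,"tz":-0.046,"wx":0,"wy":0,"wz":0,"gripper":0},
  ],
)

```text
clock: 1.45
position: [477.3, -193.0, 282.6]
orientation: [0.136, 0.694, 0.136, -0.694]
force: [0.6, -0.1, 0.0]
width: 0.999
```

Emit:
send_rows(
  motion=[
    {"tx":0,"ty":-0.03,"tz":-0.046,"wx":0,"wy":0,"wz":0,"gripper":0},
    {"tx":0,"ty":-0.033,"tz":-0.045,"wx":0,"wy":0,"wz":0,"gripper":0},
    {"tx":0,"ty":0,"tz":0,"wx":-0.172,"wy":0,"wz":0,"gripper":0.5},
    {"tx":0,"ty":0,"tz":0,"wx":-0.172,"wy":0,"wz":0,"gripper":0.5},
    {"tx":0,"ty":0,"tz":0,"wx":-0.172,"wy":0,"wz":0,"gripper":0.5},
    {"tx":0,"ty":0,"tz":0,"wx":-0.172,"wy":0,"wz":0,"gripper":0.5},
    {"tx":0,"ty":0,"tz":0,"wx":-0.172,"wy":0,"wz":0,"gripper":0.5},
    {"tx":0,"ty":0,"tz":0,"wx":-0.172,"wy":0,"wz":0,"gripper":0.5},
    {"tx":0,"ty":0,"tz":0,"wx":-0.172,"wy":0,"wz":0,"gripper":0.5},
    {"tx":0,"ty":0,"tz":0,"wx":0,"wy":0,"wz":0,"gripper":0.5},
  ],
)

```text
clock: 2.7
position: [537.1, -101.9, 282.4]
orientation: [0.504, 0.495, 0.505, -0.495]
force: [0.3, 0.4, -0.2]
width: 0.497
```

Run:
```python
from h import *
x,y=lamp(-80,0); plan(x,y,150,YAW)
o,im=grab('wrist','w2');
```

```text
t 2.7 TCP [ 537.1 -101.9  282.4] jaw 0.018 tilt 0.0003 w 43.7 j [-0.25 -0.03  1.25  0.    1.92 -0.27]
  shift(tool, mm; current axes) [132.4  -0.4  -0.5]
  wx turn -0.0015
  shift(after turn) tx,ty,tz 132.4 -0.4 -0.5
```

View pics/w2.png

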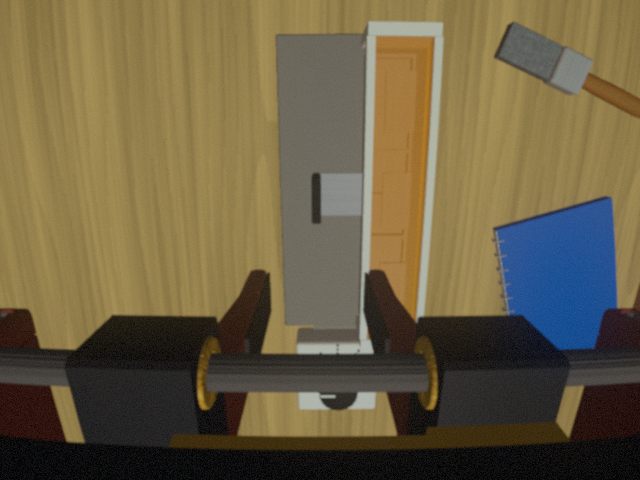

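Run:
```python
from h import *
im=cv2.imread('pics/w2.png'); cp=campose('wrist')
s=crop(im,265,10,455,240,'c5'); print(s)
m=(im.max(2)<40).astype(np.uint8); m[:150]=0;m[240:]=0;m[:,:300]=0;m[:,335:]=0
c=max(cv2.findContours(m,0,2)[0],key=cv2.contourArea); r=cv2.minAreaRect(c); print(r)
b=cv2.boxPoints(r); print(cast(cp,b,55).round(1), cast(cp,[r[0]],55))
print('front edge',cast(cp,[(368.5,24),(361.5,330)],67).round(1),'back',cast(cp,[(442,24),(427,270)],67).round(1))
```

```text
2.608695652173913
((316.0, 178.0), (0.0, 0.0), 0.0)
[[536.2 -78.7  55. ]
 [536.2 -78.7  55. ]
 [536.2 -78.7  55. ]
 [536.2 -78.7  55. ]] [[536.22355371 -78.68004428  55.        ]]
front edge [[ 582.5   67.4   67. ]
 [ 590.9 -249.    67. ]] back [[ 651.5   69.9   67. ]
 [ 658.6 -174.7   67. ]]
```

View pics/c5.png

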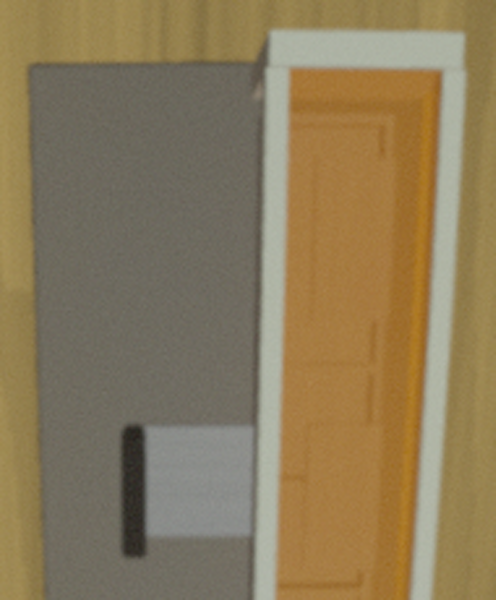

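Run:
```python
from h import *
cp=campose('wrist')
print(cast(cp,[(316.4,198),(312.2,173),(312.2,223),(321,173),(321,223)],55).round(1))
print(proj(cp,[[537.1,-101.9,55]]))
```

```text
[[ 537.   -99.8   55. ]
 [ 532.2  -73.5   55. ]
 [ 532.9 -127.1   55. ]
 [ 541.3  -73.4   55. ]
 [ 542.4 -127.    55. ]]
[[316.47182622 199.96240637]]
```

Emit:
send_rows(
  motion=[
    {"tx":0.05,"ty":0,"tz":0,"wx":0,"wy":0,"wz":0,"gripper":0.5},
    {"tx":0.05,"ty":0,"tz":0,"wx":0,"wy":0,"wz":0,"gripper":0.5},
    {"tx":0.05,"ty":0,"tz":0,"wx":0,"wy":0,"wz":0,"gripper":0.5},
    {"tx":0.04,"ty":0,"tz":0,"wx":0,"wy":0,"wz":0,"gripper":0.5},
    {"tx":0.03,"ty":0,"tz":0,"wx":0,"wy":0,"wz":0,"gripper":0.5},
    {"tx":0.02,"ty":0,"tz":0,"wx":0,"wy":0,"wz":0,"gripper":0.5},
    {"tx":0.014,"ty":0,"tz":0,"wx":0,"wy":0,"wz":0,"gripper":0.5},
    {"tx":0,"ty":0,"tz":0,"wx":0,"wy":0,"wz":0,"gripper":1},
    {"tx":0,"ty":0,"tz":0,"wx":0,"wy":0,"wz":0,"gripper":1},
    {"tx":0,"ty":0,"tz":0,"wx":0,"wy":0,"wz":0,"gripper":1},
  ],
  newtons=25,
)

```text
clock: 4.0
position: [537.9, -102.1, 30.0]
orientation: [0.506, 0.495, 0.504, -0.495]
force: [0.7, -0.5, 0.5]
width: 0.195
```

Run:
```python
from h import *
plan(None,None,None); print(env.get_obs()['force'])
```

```text
t 4.0 TCP [ 537.9 -102.1   30. ] jaw 0.02 tilt 0.0022 w 17.2 j [-0.25 -0.    1.67  0.    1.47 -0.27]
[ 0.69214058 -0.49138387  0.47085247]
```

Emit:
send_rows(
  motion=[
    {"tx":0,"ty":0,"tz":0,"wx":0,"wy":0,"wz":0,"gripper":1},
    {"tx":0,"ty":0,"tz":0,"wx":0,"wy":0,"wz":0,"gripper":1},
    {"tx":0,"ty":-0.006,"tz":0,"wx":0,"wy":0,"wz":0,"gripper":1},
    {"tx":0,"ty":-0.012,"tz":0,"wx":0,"wy":0,"wz":0,"gripper":1},
    {"tx":0,"ty":-0.015,"tz":0,"wx":0,"wy":0,"wz":0,"gripper":1},
    {"tx":0,"ty":-0.015,"tz":0,"wx":0,"wy":0,"wz":0,"gripper":1},
    {"tx":0,"ty":-0.015,"tz":0,"wx":0,"wy":0,"wz":0,"gripper":1},
    {"tx":0,"ty":-0.012,"tz":0,"wx":0,"wy":0,"wz":0,"gripper":1},
    {"tx":0,"ty":-0.008,"tz":0,"wx":0,"wy":0,"wz":0,"gripper":1},
    {"tx":0,"ty":-0.004,"tz":0,"wx":0,"wy":0,"wz":0,"gripper":1},
  ],
)

```text
clock: 5.25
position: [452.8, -104.3, 29.6]
orientation: [0.508, 0.497, 0.502, -0.493]
force: [23.7, -1.7, -7.8]
width: 0.117
```

Run:
```python
from h import *
plan(None,None,None); print(env.get_obs()['force'])
```

```text
t 5.25 TCP [ 452.8 -104.3   29.6] jaw 0.02 tilt 0.0097 w 10.3 j [-0.3  -0.24  1.89  0.    1.48 -0.32]
[23.69394396 -1.7270775  -7.80726144]
```

Emit:
send_rows(
  motion=[
    {"tx":0,"ty":0.001,"tz":0,"wx":0,"wy":0,"wz":0,"gripper":1},
    {"tx":0,"ty":0,"tz":0,"wx":0,"wy":0,"wz":0,"gripper":1},
    {"tx":0,"ty":0.001,"tz":0,"wx":0,"wy":0,"wz":0,"gripper":0.6},
    {"tx":0,"ty":0,"tz":0,"wx":0,"wy":0,"wz":0,"gripper":0.6},
    {"tx":0,"ty":0,"tz":0,"wx":0,"wy":0,"wz":0,"gripper":0.5},
    {"tx":-0.03,"ty":0,"tz":0,"wx":0,"wy":0,"wz":0,"gripper":0.5},
    {"tx":-0.05,"ty":0,"tz":0,"wx":0,"wy":0,"wz":0,"gripper":0.5},
    {"tx":-0.06,"ty":0,"tz":0,"wx":0,"wy":0,"wz":0,"gripper":0.5},
    {"tx":-0.06,"ty":0,"tz":0,"wx":0,"wy":0,"wz":0,"gripper":0.5},
    {"tx":-0.05,"ty":0,"tz":0,"wx":0,"wy":0,"wz":0,"gripper":0.5},
  ],
)

```text
clock: 6.5
position: [451.9, -103.5, 281.0]
orientation: [0.505, 0.495, 0.505, -0.495]
force: [1.3, -0.7, 0.4]
width: 0.5
```

Run:
```python
from h import *
plan(None,None,None); print(env.get_obs()['force'])
o,im=grab('wrist','w3'); o,im=grab('top','t1'); crop(im,110,160,520,290,'c6')
```

```text
t 6.5 TCP [ 451.9 -103.5  281. ] jaw 0.02 tilt 0.0011 w 44.0 j [-0.3  -0.25  1.45  0.    1.94 -0.32]
[ 1.25674297 -0.66558209  0.40432885]
```

View pics/w3.png

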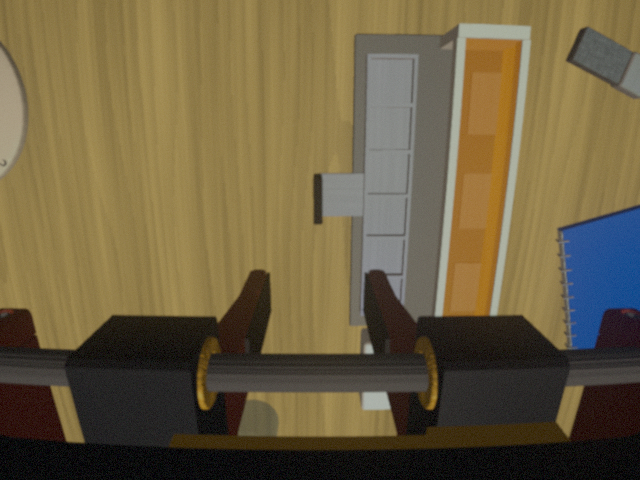

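View pics/c6.png

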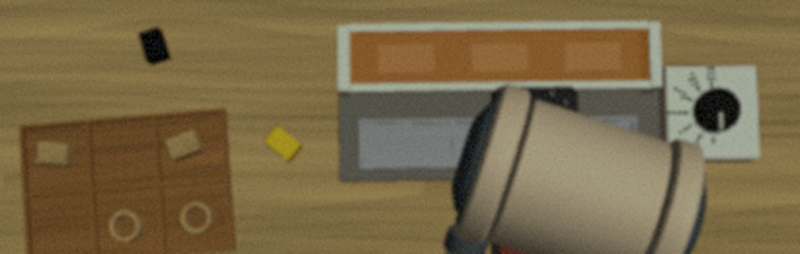

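Run:
```python
from h import *
cp=campose('wrist'); im=cv2.imread('pics/w3.png')
crop(im,300,20,460,330,'c7')
print(cast(cp,[(318,198)],55).round(1))
print(cast(cp,[(367,54),(418,54),(367,106),(414,106),(366,150),(412,150),(364,194),(409,194),(362.5,234),(407,234)],21).round(1))
```

```text
[[ 457.1 -103.    55. ]]
[[ 506.4   47.1   21. ]
 [ 561.1   49.1   21. ]
 [ 509.    -6.3   21. ]
 [ 560.8   -4.7   21. ]
 [ 510.3  -53.7   21. ]
 [ 562.4  -52.3   21. ]
 [ 510.7 -103.7   21. ]
 [ 563.1 -102.5   21. ]
 [ 511.5 -151.8   21. ]
 [ 564.9 -150.8   21. ]]
```

View pics/c7.png

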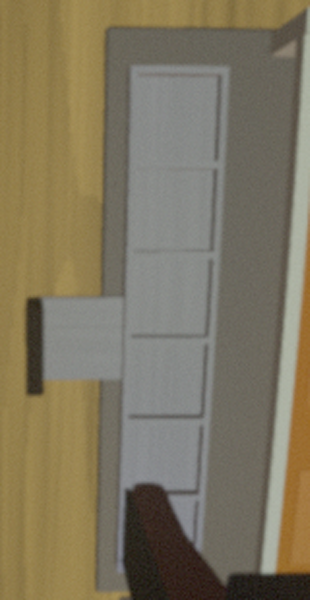

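Run:
```python
from h import *
for i in range(3):
    o=env.get_obs(); print(o['clock'],o['position'].round(2),q2R(o['orientation']).round(4).tolist(),o['joint_velocities'].round(3))
    env.get_image('wrist')
cp=campose('wrist'); print(proj(cp,[[451.9,-103.5,55],[457,-103,55]]))
```

```text
6.6 [ 453.27 -103.95  285.15] [[0.0094, 0.9998, 0.02], [-0.0028, 0.02, -0.9998], [-1.0, 0.0093, 0.003]] [-0.     0.018  0.112 -0.001 -0.058  0.001]
6.65 [ 452.85 -103.84  281.71] [[0.0051, 0.9998, 0.02], [-0.0016, 0.02, -0.9998], [-1.0, 0.0051, 0.0017]] [-0.     0.021  0.093  0.    -0.022 -0.001]
6.7 [ 452.34 -103.69  279.13] [[0.0013, 0.9998, 0.02], [-0.0004, 0.02, -0.9998], [-1.0, 0.0013, 0.0004]] [-0.     0.017  0.062  0.001 -0.009  0.001]
[[316.66323023 200.81673275]
 [321.55484943 200.44403239]]
```

Run:
```python
from h import *
for i in range(3): env.get_image('top')
o,im=grab('wrist','w4'); cp=campose('wrist',o); print(o['position'],o['clock'],o['joint_velocities'].round(3))
crop(im,300,20,540,330,'c8')
```

```text
[ 451.61675429 -103.45665363  276.47427682] 6.9 [ 0.    -0.002 -0.006  0.     0.002 -0.001]
```

View pics/c8.png

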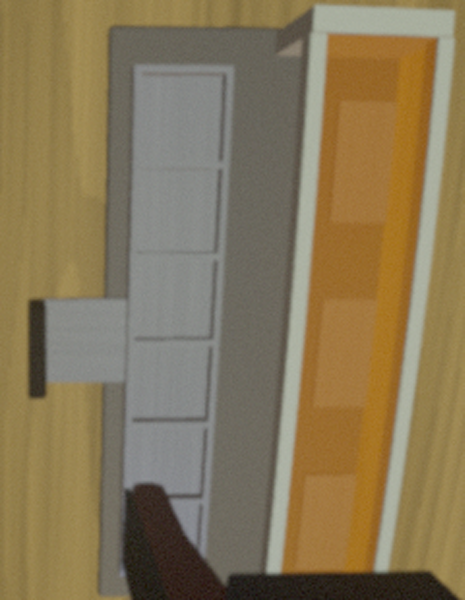

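Run:
```python
from h import *
cp=campose('wrist'); s=1.9355
f=lambda *p:[(300+a/s,20+b/s) for a,b in p]
print('handle',cast(cp,f((37,348)),55).round(1))
print('tray',cast(cp,f((135,66),(234,66),(131,252),(218,252),(128,338),(213,338),(126,420),(208,420)),21).round(1))
print('base',cast(cp,f((111,28),(98,594)),8).round(1))
print('bridge',cast(cp,f((313,33),(268,574),(453,36),(387,574)),67).round(1))
```

```text
handle [[ 453.8 -102.    55. ]]
tray [[ 503.4   47.    21. ]
 [ 557.    48.9   21. ]
 [ 506.2  -51.9   21. ]
 [ 555.8  -50.6   21. ]
 [ 507.1 -101.3   21. ]
 [ 557.  -100.1   21. ]
 [ 508.6 -151.2   21. ]
 [ 558.3 -150.2   21. ]]
base [[ 490.9   68.8    8. ]
 [ 498.7 -276.8    8. ]]
bridge [[ 582.5   56.9   67. ]
 [ 589.8 -228.7   67. ]
 [ 652.6   59.8   67. ]
 [ 660.8 -228.3   67. ]]
```

```bash
sed -i 's/^YAW=.*/YAW=0.0225; LC=np.array([621.3,-99.5])/' h.py
cat >> h.py <<'E'
def slot(k): return lamp(-88,125-50*k)
E
python3 -c "
from h import *
for k in range(6): print(k,slot(k).round(1))"
```

```text
0 [530.5  23.5]
1 [531.6 -26.5]
2 [532.8 -76.5]
3 [ 533.9 -126.5]
4 [ 535.  -176.5]
5 [ 536.1 -226.4]
```

Emit:
send_rows(
  motion=[
    {"tx":0,"ty":0.004,"tz":-0.042,"wx":0,"wy":0,"wz":0,"gripper":0.5},
    {"tx":0,"ty":0.004,"tz":-0.042,"wx":0,"wy":0,"wz":0,"gripper":0.5},
    {"tx":0,"ty":0.004,"tz":-0.042,"wx":0,"wy":0,"wz":0,"gripper":0.5},
    {"tx":0,"ty":0.004,"tz":-0.042,"wx":0,"wy":0,"wz":0,"gripper":0.5},
    {"tx":0,"ty":0.004,"tz":-0.042,"wx":0,"wy":0,"wz":0,"gripper":0.5},
    {"tx":0,"ty":0.004,"tz":-0.042,"wx":0,"wy":0,"wz":0,"gripper":0.5},
    {"tx":0,"ty":0.004,"tz":-0.042,"wx":0,"wy":0,"wz":0,"gripper":0.5},
    {"tx":0,"ty":0.004,"tz":-0.039,"wx":0,"wy":0,"wz":0,"gripper":0.5},
    {"tx":0,"ty":0,"tz":0,"wx":0,"wy":0,"wz":0,"gripper":0.2},
    {"tx":0,"ty":0,"tz":0,"wx":0,"wy":0,"wz":0,"gripper":0.2},
  ],
)

```text
clock: 8.2
position: [477.3, 229.4, 277.9]
orientation: [0.505, 0.494, 0.505, -0.496]
force: [0.2, 0.2, 0.4]
width: 0.686
```

Run:
```python
from h import *
for i in range(3): env.get_image('top')
plan(None,None,None)
o,im=grab('wrist','w5');
```

```text
t 8.35 TCP [477.6 228.8 278.7] jaw 0.018 tilt 0.0003 w 69.2 j [ 0.38 -0.08  1.3  -0.    1.92  0.36]
```

View pics/w5.png

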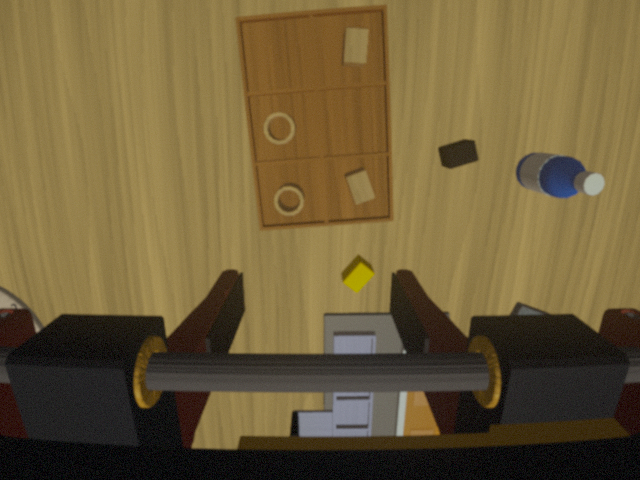

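Run:
```python
from h import *
im=cv2.imread('pics/w5.png'); cp=campose('wrist')
s=crop(im,230,0,400,235,'c9'); print(s)
hsv=cv2.cvtColor(im,cv2.COLOR_BGR2HSV)
for p in [(356,45),(362,185),(276,116),(300,100)]: print(p,hsv[p[1],p[0]])
for nm,c in [('ring0?',(279,128)),('ring1?',(289,200)),('b0',(356,45)),('b1',(360,187))]:
    print(nm,cast(cp,[c],34).round(1))
```

```text
2.5531914893617023
(356, 45) [ 23 126 146]
(362, 185) [ 22 130 147]
(276, 116) [ 18 125 149]
(300, 100) [ 18 181 124]
ring0? [[436.9 302.   34. ]]
ring1? [[447.5 225.   34. ]]
b0 [[514.7 385.4  34. ]]
b1 [[525.2 240.9  34. ]]
```

View pics/c9.png

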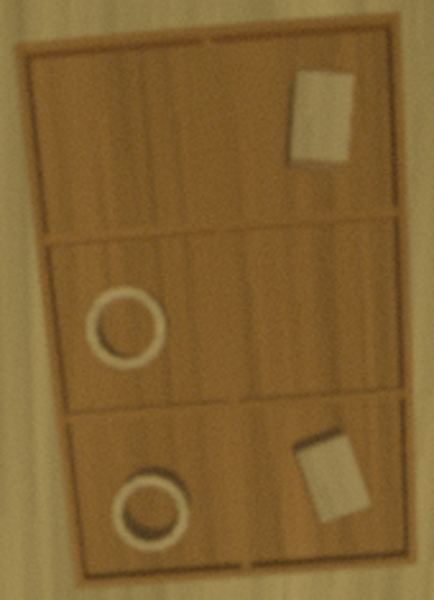

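Run:
```python
from h import *
cp=campose('wrist'); s=2.553
f=lambda *p:[(230+a/s,b/s) for a,b in p]
for n,p in [('rL',(126,328)),('rR',(150,513)),('b0',(325,111)),('b1',(334,478))]: print(n,cast(cp,f(p),34).round(1))
for n,p in [('b0',[(297,70),(291,155),(356,74),(348,160)]),('b1',[(296,452),(322,522),(348,433),(370,505)])]:
    q=cast(cp,f(*p),34)[:,:2]
    print(n,q.round(1).tolist(),'long dir',[round(float(np.arctan2(*(q[i]-q[i+1])[::-1])),3) for i in (0,2)],'short dir',[round(float(np.arctan2(*(q[i+2]-q[i])[::-1])),3) for i in (0,1)])
```

```text
rL [[437.2 301.5  34. ]]
rR [[447.2 223.9  34. ]]
b0 [[516.  386.9  34. ]]
b1 [[526.2 240.7  34. ]]
b0 [[504.4, 401.8], [503.1, 370.1], [527.6, 401.0], [525.9, 368.8]] long dir [1.529, 1.517] short dir [-0.036, -0.057]
b1 [[509.4, 251.5], [521.9, 221.3], [531.2, 260.0], [542.3, 229.2]] long dir [1.963, 1.919] short dir [0.373, 0.369]
```

Emit:
send_rows(
  motion=[
    {"tx":0,"ty":0,"tz":0,"wx":-0.176,"wy":0,"wz":0,"gripper":0.3},
    {"tx":0,"ty":0,"tz":0,"wx":-0.176,"wy":0,"wz":0,"gripper":0.3},
    {"tx":0.046,"ty":0.01,"tz":0.0013,"wx":0,"wy":0,"wz":0,"gripper":0.3},
    {"tx":0.046,"ty":0.01,"tz":0.0013,"wx":0,"wy":0,"wz":0,"gripper":0.3},
    {"tx":0.046,"ty":0.01,"tz":0.0013,"wx":0,"wy":0,"wz":0,"gripper":0.3},
    {"tx":0.046,"ty":0.01,"tz":0.0013,"wx":0,"wy":0,"wz":0,"gripper":0.3},
    {"tx":0.026,"ty":0.01,"tz":0.0013,"wx":0,"wy":0,"wz":0,"gripper":0.3},
    {"tx":0,"ty":0,"tz":0,"wx":0,"wy":0,"wz":0,"gripper":0.3},
    {"tx":0,"ty":0,"tz":0,"wx":0,"wy":0,"wz":0,"gripper":0.3},
  ],
)

```text
clock: 9.52
position: [527.0, 241.8, 70.4]
orientation: [0.584, 0.4, 0.583, -0.399]
force: [0.3, 0.1, 0.8]
width: 0.699
```

Run:
```python
from h import *
plan(526.2,240.7,18,0.37)
o,im=grab('wrist','w6');
```

```text
t 9.53 TCP [527.  241.8  70.4] jaw 0.371 tilt 0.002 w 61.5 j [0.37 0.06 1.53 0.   1.55 0.  ]
  shift(tool, mm; current axes) [52.3 -1.2  0.8]
  wx turn 0.0014
  shift(after turn) tx,ty,tz 52.4 -1.1 0.8
```

View pics/w6.png

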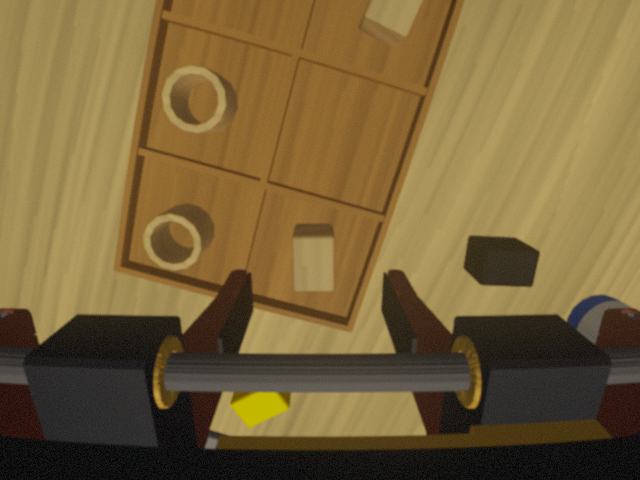

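Emit:
send_rows(
  motion=[
    {"tx":0.03,"ty":-0.001,"tz":0,"wx":0,"wy":0,"wz":0,"gripper":0.3},
    {"tx":0.022,"ty":0,"tz":0.001,"wx":0,"wy":0,"wz":0,"gripper":0.3},
    {"tx":0,"ty":0,"tz":0,"wx":0,"wy":0,"wz":0,"gripper":0.3},
    {"tx":0,"ty":0,"tz":0,"wx":0,"wy":0,"wz":0,"gripper":1},
    {"tx":0,"ty":0,"tz":0,"wx":0,"wy":0,"wz":0,"gripper":1},
    {"tx":0,"ty":0,"tz":0,"wx":0,"wy":0,"wz":0,"gripper":1},
    {"tx":0,"ty":0,"tz":0,"wx":0,"wy":0,"wz":0,"gripper":1},
    {"tx":0,"ty":0,"tz":0,"wx":0,"wy":0,"wz":0,"gripper":1},
  ],
  newtons=20,
)

```text
clock: 10.58
position: [525.9, 240.8, 16.8]
orientation: [0.584, 0.399, 0.584, -0.399]
force: [-0.5, 0.4, 0.4]
width: 0.271
```

Run:
```python
from h import *
plan(526.2,240.7,18,0.37)
x,y=slot(3); plan(x,y,75,YAW)
```

```text
t 10.57 TCP [525.9 240.8  16.8] jaw 0.372 tilt 0.0002 w 23.8 j [ 0.37  0.09  1.6  -0.    1.45 -0.  ]
  shift(tool, mm; current axes) [-1.2  0.2  0.2]
  wx turn 0.002
  shift(after turn) tx,ty,tz -1.2 0.2 0.2
t 10.57 TCP [525.9 240.8  16.8] jaw 0.372 tilt 0.0002 w 23.8 j [ 0.37  0.09  1.6  -0.    1.45 -0.  ]
  shift(tool, mm; current axes) [ -58.2 -126.1  345. ]
  wx turn 0.3495
  shift(after turn) tx,ty,tz -58.2 -0.3 367.3
```

Emit:
send_rows(
  motion=[
    {"tx":-0.045,"ty":0,"tz":0,"wx":0,"wy":0,"wz":0,"gripper":1},
    {"tx":-0.045,"ty":0,"tz":0,"wx":0,"wy":0,"wz":0,"gripper":1},
    {"tx":0,"ty":0,"tz":0,"wx":0.175,"wy":0,"wz":0,"gripper":1},
    {"tx":0,"ty":0,"tz":0,"wx":0.175,"wy":0,"wz":0,"gripper":1},
    {"tx":0,"ty":0,"tz":0.06,"wx":0,"wy":0,"wz":0,"gripper":1},
    {"tx":0,"ty":0,"tz":0.06,"wx":0,"wy":0,"wz":0,"gripper":1},
    {"tx":0,"ty":0,"tz":0.06,"wx":0,"wy":0,"wz":0,"gripper":1},
    {"tx":0,"ty":0,"tz":0.06,"wx":0,"wy":0,"wz":0,"gripper":1},
    {"tx":0,"ty":0,"tz":0.06,"wx":0,"wy":0,"wz":0,"gripper":1},
    {"tx":0,"ty":0,"tz":0.05,"wx":0,"wy":0,"wz":0,"gripper":1},
  ],
)

```text
clock: 11.82
position: [533.2, -111.4, 106.6]
orientation: [0.505, 0.495, 0.505, -0.495]
force: [1.6, 0.4, -0.5]
width: 0.27
```

Emit:
send_rows(
  motion=[
    {"tx":0,"ty":0,"tz":0.017,"wx":0,"wy":0,"wz":0,"gripper":1},
    {"tx":0,"ty":0,"tz":0,"wx":0,"wy":0,"wz":0,"gripper":1},
    {"tx":0,"ty":0,"tz":0,"wx":0,"wy":0,"wz":0,"gripper":1},
  ],
)

```text
clock: 12.2
position: [534.0, -124.7, 106.5]
orientation: [0.506, 0.494, 0.506, -0.494]
force: [-0.2, -0.5, -0.3]
width: 0.267
```

Run:
```python
from h import *
x,y=slot(3); plan(x,y,26,YAW)
o,im=grab('wrist','w7');
```

```text
t 12.2 TCP [ 534.  -124.7  106.5] jaw 0.023 tilt 0.0008 w 23.5 j [-0.29 -0.04  1.57  0.    1.61 -0.32]
  shift(tool, mm; current axes) [80.5 -0.2  1.8]
  wx turn 0.0008
  shift(after turn) tx,ty,tz 80.5 -0.2 1.8
```

View pics/w7.png

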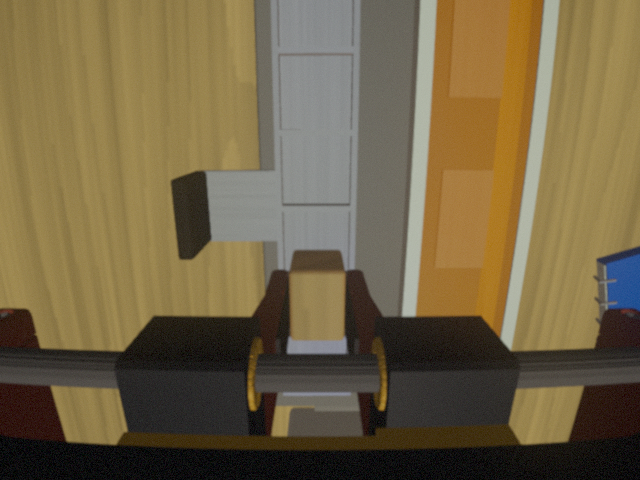

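Run:
```python
from h import *
cp=campose('wrist')
print(cast(cp,[(274,52),(357,52),(278,130),(354,130),(281,205),(351,205)],21).round(1))
```

```text
[[ 505.1   -5.4   21. ]
 [ 556.2   -4.2   21. ]
 [ 507.7  -52.5   21. ]
 [ 556.5  -51.3   21. ]
 [ 509.6 -101.6   21. ]
 [ 556.9 -100.4   21. ]]
```

Emit:
send_rows(
  motion=[
    {"tx":0.03,"ty":-0.001,"tz":0.002,"wx":0,"wy":0,"wz":0,"gripper":1},
    {"tx":0.03,"ty":0,"tz":0,"wx":0,"wy":0,"wz":0,"gripper":1},
    {"tx":0.015,"ty":0,"tz":0,"wx":0,"wy":0,"wz":0,"gripper":1},
    {"tx":0.005,"ty":0,"tz":0,"wx":0,"wy":0,"wz":0,"gripper":1},
    {"tx":0,"ty":0,"tz":0,"wx":0,"wy":0,"wz":0,"gripper":1},
    {"tx":0,"ty":0,"tz":0,"wx":0,"wy":0,"wz":0,"gripper":1},
  ],
)

```text
clock: 13.0
position: [533.7, -128.3, 28.0]
orientation: [0.506, 0.495, 0.505, -0.494]
force: [0.4, -0.1, 0.6]
width: 0.269
```

Run:
```python
from h import *
x,y=slot(3); plan(x,y,25.8,YAW); print(env.get_obs()['force'])
```

```text
t 13.0 TCP [ 533.7 -128.3   28. ] jaw 0.022 tilt 0.0021 w 23.7 j [-0.3   0.    1.67  0.    1.47 -0.32]
  shift(tool, mm; current axes) [ 2.2  0.2 -1.8]
  wx turn -0.0003
  shift(after turn) tx,ty,tz 2.2 0.2 -1.8
[ 0.40050438 -0.07837297  0.57788101]
```

Emit:
send_rows(
  motion=[
    {"tx":0.002,"ty":0,"tz":0,"wx":0,"wy":0,"wz":0,"gripper":1},
    {"tx":0,"ty":0,"tz":0,"wx":0,"wy":0,"wz":0,"gripper":1},
    {"tx":0,"ty":0,"tz":0,"wx":0,"wy":0,"wz":0,"gripper":0.55},
    {"tx":0,"ty":0,"tz":0,"wx":0,"wy":0,"wz":0,"gripper":0.55},
    {"tx":0,"ty":0,"tz":0,"wx":0,"wy":0,"wz":0,"gripper":0.55},
    {"tx":-0.03,"ty":0,"tz":0,"wx":0,"wy":0,"wz":0,"gripper":0.55},
    {"tx":-0.05,"ty":0,"tz":0,"wx":0,"wy":0,"wz":0,"gripper":0.55},
    {"tx":-0.05,"ty":0,"tz":0,"wx":0,"wy":0,"wz":0,"gripper":0.55},
    {"tx":0,"ty":0,"tz":0,"wx":0,"wy":0,"wz":0,"gripper":0.4},
    {"tx":0,"ty":0,"tz":0,"wx":0,"wy":0,"wz":0,"gripper":0.4},
  ],
)

```text
clock: 14.25
position: [532.7, -128.1, 153.8]
orientation: [0.505, 0.494, 0.506, -0.495]
force: [0.1, -0.1, 0.1]
width: 0.593
```

Run:
```python
from h import *
o,im=grab('wrist','w8'); o,im2=grab('top','t2'); crop(im2,110,160,520,290,'c10')
plan(447.2,223.9,150,YAW)
```

```text
t 14.35 TCP [ 532.1 -127.9  152.3] jaw 0.022 tilt 0.0036 w 52.9 j [-0.3  -0.05  1.5   0.    1.7  -0.32]
  shift(tool, mm; current axes) [   3.   -77.2 -353.6]
  wx turn -0.0005
  shift(after turn) tx,ty,tz 2.3 -77.0 -353.6
```

View pics/w8.png

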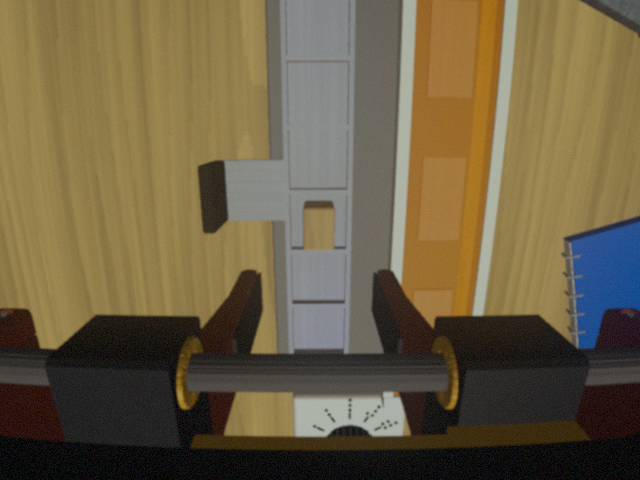

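View pics/c10.png

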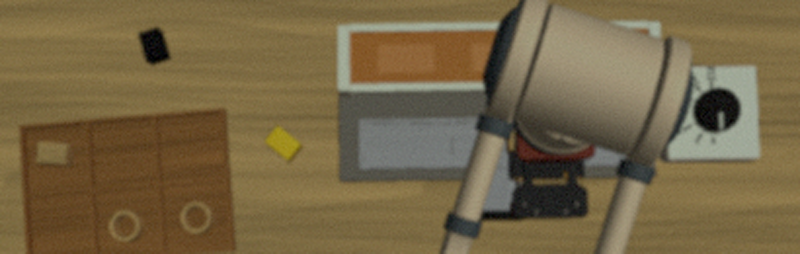

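Emit:
send_rows(
  motion=[
    {"tx":0,"ty":0,"tz":-0.057,"wx":0,"wy":0,"wz":0,"gripper":0.3},
    {"tx":0,"ty":0,"tz":-0.057,"wx":0,"wy":0,"wz":0,"gripper":0.3},
    {"tx":0,"ty":0,"tz":-0.057,"wx":0,"wy":0,"wz":0,"gripper":0.3},
    {"tx":0,"ty":0,"tz":-0.057,"wx":0,"wy":0,"wz":0,"gripper":0.3},
    {"tx":0,"ty":0,"tz":-0.057,"wx":0,"wy":0,"wz":0,"gripper":0.3},
    {"tx":0,"ty":0,"tz":-0.057,"wx":0,"wy":0,"wz":0,"gripper":0.3},
    {"tx":0,"ty":0,"tz":-0.057,"wx":0,"wy":0,"wz":0,"gripper":0.3},
    {"tx":0,"ty":-0.004,"tz":-0.057,"wx":0,"wy":0,"wz":0,"gripper":0.3},
    {"tx":0,"ty":0,"tz":-0.057,"wx":0,"wy":0,"wz":0,"gripper":0.3},
    {"tx":0,"ty":0,"tz":0,"wx":0.0675,"wy":0,"wz":0,"gripper":0.3},
  ],
)

```text
clock: 15.6
position: [515.6, 387.9, 150.8]
orientation: [-0.489, -0.509, -0.49, 0.512]
force: [0.0, -0.8, 0.0]
width: 0.699
```

Emit:
send_rows(
  motion=[
    {"tx":0.03,"ty":0,"tz":0,"wx":0,"wy":0,"wz":0,"gripper":0.3},
    {"tx":0.03,"ty":0,"tz":0,"wx":0,"wy":0,"wz":0,"gripper":0.3},
    {"tx":0,"ty":0,"tz":0,"wx":0,"wy":0,"wz":0,"gripper":0.3},
    {"tx":0,"ty":0,"tz":0,"wx":0,"wy":0,"wz":0,"gripper":0.3},
  ],
)

```text
clock: 16.1
position: [517.7, 384.5, 94.8]
orientation: [-0.488, -0.511, -0.489, 0.511]
force: [0.2, -1.2, 0.6]
width: 0.699
```

Run:
```python
from h import *
plan(516,386.9,18,-0.045)
o,im=grab('wrist','w9');
```

```text
t 16.1 TCP [517.7 384.5  94.8] jaw -0.046 tilt 0.0005 w 61.5 j [0.59 0.22 1.31 0.   1.61 0.63]
  shift(tool, mm; current axes) [76.8 -1.7 -2.3]
  wx turn -0.0006
  shift(after turn) tx,ty,tz 76.8 -1.8 -2.3
```

View pics/w9.png

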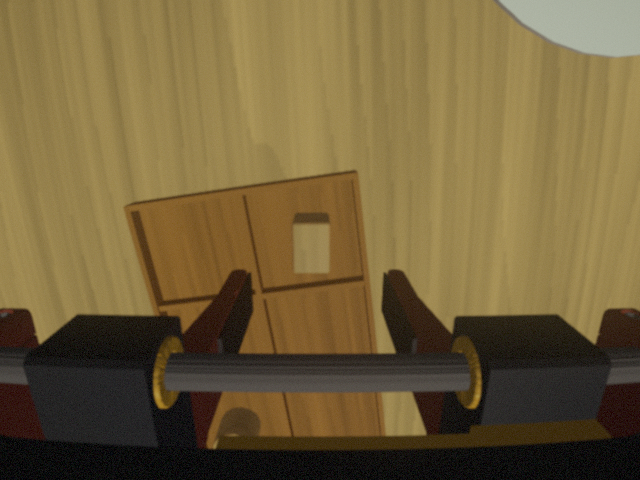

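Run:
```python
from h import *
cp=campose('wrist')
print(cast(cp,[(311.5,248),(294,222),(294,273)],34).round(1))
```

```text
[[515.2 385.9  34. ]
 [505.2 403.2  34. ]
 [503.1 369.5  34. ]]
```

Emit:
send_rows(
  motion=[
    {"tx":0.03,"ty":-0.002,"tz":-0.002,"wx":0.01,"wy":0,"wz":0,"gripper":0.3},
    {"tx":0.03,"ty":0,"tz":0,"wx":0,"wy":0,"wz":0,"gripper":0.3},
    {"tx":0.017,"ty":0,"tz":0,"wx":0,"wy":0,"wz":0,"gripper":0.3},
    {"tx":0,"ty":0,"tz":0,"wx":0,"wy":0,"wz":0,"gripper":0.3},
    {"tx":0,"ty":0,"tz":0,"wx":0,"wy":0,"wz":0,"gripper":1},
    {"tx":0,"ty":0,"tz":0,"wx":0,"wy":0,"wz":0,"gripper":1},
    {"tx":0,"ty":0,"tz":0,"wx":0,"wy":0,"wz":0,"gripper":1},
    {"tx":0,"ty":0,"tz":0,"wx":0,"wy":0,"wz":0,"gripper":1},
    {"tx":0,"ty":0,"tz":0,"wx":0,"wy":0,"wz":0,"gripper":1},
  ],
)

```text
clock: 17.27
position: [515.8, 386.8, 17.8]
orientation: [0.486, 0.514, 0.486, -0.514]
force: [0.3, -0.4, 1.2]
width: 0.272
```

Run:
```python
from h import *
x,y=slot(5); plan(x,y,100,YAW)
```

```text
t 17.27 TCP [515.8 386.8  17.8] jaw -0.055 tilt 0.0002 w 23.9 j [0.59 0.26 1.4  0.   1.48 0.65]
  shift(tool, mm; current axes) [-82.3  54.3 611.1]
  wx turn -0.078
  shift(after turn) tx,ty,tz -82.2 6.5 613.5
```

Emit:
send_rows(
  motion=[
    {"tx":-0.045,"ty":0,"tz":0,"wx":0,"wy":0,"wz":0,"gripper":1},
    {"tx":-0.045,"ty":0,"tz":0,"wx":0,"wy":0,"wz":0,"gripper":1},
    {"tx":0,"ty":0,"tz":0,"wx":-0.078,"wy":0,"wz":0,"gripper":1},
    {"tx":0,"ty":0.0065,"tz":0.05,"wx":0,"wy":0,"wz":0,"gripper":1},
    {"tx":0,"ty":0,"tz":0.05,"wx":0,"wy":0,"wz":0,"gripper":1},
    {"tx":0,"ty":0,"tz":0.05,"wx":0,"wy":0,"wz":0,"gripper":1},
    {"tx":0,"ty":0,"tz":0.05,"wx":0,"wy":0,"wz":0,"gripper":1},
    {"tx":0,"ty":0,"tz":0.05,"wx":0,"wy":0,"wz":0,"gripper":1},
    {"tx":0,"ty":0,"tz":0.05,"wx":0,"wy":0,"wz":0,"gripper":1},
    {"tx":0,"ty":0,"tz":0.05,"wx":0,"wy":0,"wz":0,"gripper":1},
  ],
)

```text
clock: 18.52
position: [530.0, 35.4, 107.7]
orientation: [0.506, 0.494, 0.506, -0.494]
force: [0.2, 0.4, -1.2]
width: 0.27
```

Emit:
send_rows(
  motion=[
    {"tx":0,"ty":0,"tz":0.05,"wx":0,"wy":0,"wz":0,"gripper":1},
    {"tx":0,"ty":0,"tz":0.05,"wx":0,"wy":0,"wz":0,"gripper":1},
    {"tx":0,"ty":0,"tz":0.05,"wx":0,"wy":0,"wz":0,"gripper":1},
    {"tx":0,"ty":0,"tz":0.05,"wx":0,"wy":0,"wz":0,"gripper":1},
    {"tx":0,"ty":0,"tz":0.05,"wx":0,"wy":0,"wz":0,"gripper":1},
    {"tx":0,"ty":0,"tz":0.013,"wx":0,"wy":0,"wz":0,"gripper":1},
    {"tx":0,"ty":0,"tz":0,"wx":0,"wy":0,"wz":0,"gripper":1},
    {"tx":0,"ty":0,"tz":0,"wx":0,"wy":0,"wz":0,"gripper":1},
  ],
)

```text
clock: 19.52
position: [536.3, -224.6, 107.6]
orientation: [0.506, 0.494, 0.506, -0.494]
force: [0.9, -0.0, -0.1]
width: 0.275
```

Run:
```python
from h import *
x,y=slot(5); plan(x,y,26.8,YAW)
o,im=grab('wrist','w10')
```

```text
t 19.52 TCP [ 536.3 -224.6  107.6] jaw 0.024 tilt 0.0007 w 24.2 j [-0.46  0.05  1.48  0.    1.61 -0.48]
  shift(tool, mm; current axes) [80.8 -0.2  1.9]
  wx turn 0.0014
  shift(after turn) tx,ty,tz 80.8 -0.2 1.9
```

View pics/w10.png

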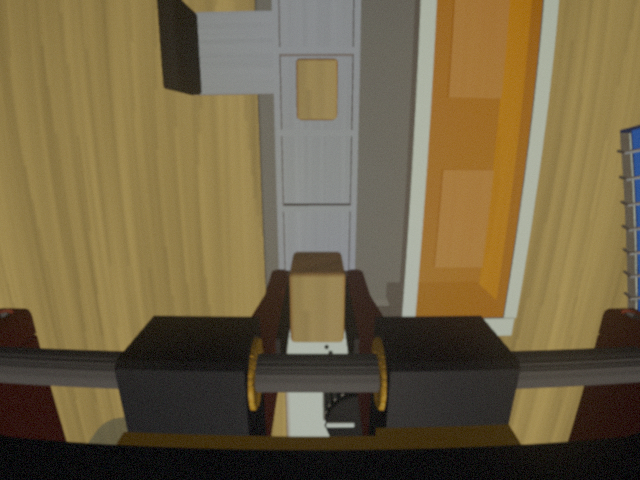

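Emit:
send_rows(
  motion=[
    {"tx":0.03,"ty":0,"tz":0,"wx":0,"wy":0,"wz":0,"gripper":1},
    {"tx":0.03,"ty":0,"tz":0,"wx":0,"wy":0,"wz":0,"gripper":1},
    {"tx":0.015,"ty":0,"tz":0,"wx":0,"wy":0,"wz":0,"gripper":1},
    {"tx":0.005,"ty":0,"tz":0,"wx":0,"wy":0,"wz":0,"gripper":1},
    {"tx":0.001,"ty":0,"tz":0,"wx":0,"wy":0,"wz":0,"gripper":1},
    {"tx":0,"ty":0,"tz":0,"wx":0,"wy":0,"wz":0,"gripper":1},
  ],
)

```text
clock: 20.32
position: [536.7, -226.2, 27.9]
orientation: [0.506, 0.495, 0.505, -0.494]
force: [-0.7, 0.0, -0.4]
width: 0.271
```

Run:
```python
from h import *
x,y=slot(5); plan(x,y,26.8,YAW); print(env.get_obs()['force'])
```

```text
t 20.32 TCP [ 536.7 -226.2   27.9] jaw 0.023 tilt 0.002 w 23.8 j [-0.46  0.09  1.58 -0.    1.47 -0.48]
  shift(tool, mm; current axes) [ 1.1 -0.6  0.2]
  wx turn 0.0001
  shift(after turn) tx,ty,tz 1.1 -0.6 0.2
[-0.66943321  0.00550077 -0.39580204]
```

Emit:
send_rows(
  motion=[
    {"tx":0.001,"ty":0,"tz":0,"wx":0,"wy":0,"wz":0,"gripper":1},
    {"tx":0,"ty":0,"tz":0,"wx":0,"wy":0,"wz":0,"gripper":1},
    {"tx":0,"ty":0,"tz":0,"wx":0,"wy":0,"wz":0,"gripper":0.55},
    {"tx":0,"ty":0,"tz":0,"wx":0,"wy":0,"wz":0,"gripper":0.55},
    {"tx":0,"ty":0,"tz":0,"wx":0,"wy":0,"wz":0,"gripper":0.55},
    {"tx":-0.03,"ty":0,"tz":0,"wx":0,"wy":0,"wz":0,"gripper":0.55},
    {"tx":-0.05,"ty":0,"tz":0,"wx":0,"wy":0,"wz":0,"gripper":0.55},
    {"tx":-0.05,"ty":0,"tz":0,"wx":0,"wy":0,"wz":0,"gripper":0.55},
    {"tx":0,"ty":0,"tz":0,"wx":0,"wy":0,"wz":0,"gripper":0.4},
    {"tx":0,"ty":0,"tz":0,"wx":0,"wy":0,"wz":0,"gripper":0.4},
  ],
)

```text
clock: 21.58
position: [535.9, -225.9, 154.9]
orientation: [0.505, 0.494, 0.506, -0.494]
force: [0.3, -0.7, -0.4]
width: 0.595
```

Run:
```python
from h import *
o,im=grab('wrist','w11'); o,im2=grab('top','t3'); crop(im2,110,160,520,290,'c11')
plan(447.2,223.9,150,YAW)
```

```text
t 21.68 TCP [ 535.3 -225.6  153.4] jaw 0.022 tilt 0.0034 w 52.9 j [-0.46  0.04  1.41 -0.    1.7  -0.48]
  shift(tool, mm; current axes) [   4.4  -78.  -451.4]
  wx turn -0.0
  shift(after turn) tx,ty,tz 3.4 -78.0 -451.4
```

View pics/w11.png

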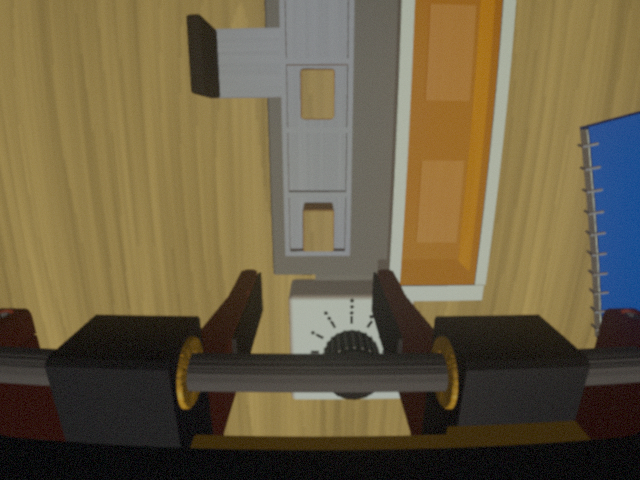

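View pics/c11.png

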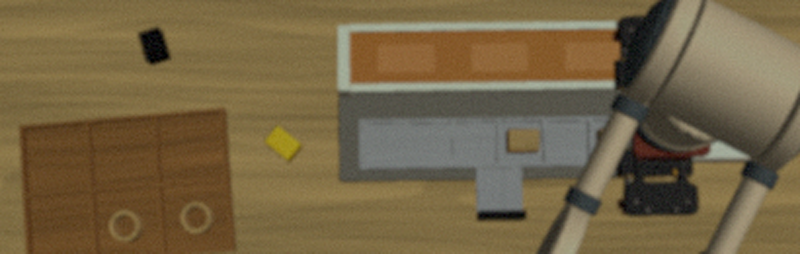

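Emit:
send_rows(
  motion=[
    {"tx":0,"ty":-0.01,"tz":-0.056,"wx":0,"wy":0,"wz":0,"gripper":0.25},
    {"tx":0,"ty":-0.01,"tz":-0.056,"wx":0,"wy":0,"wz":0,"gripper":0.25},
    {"tx":0,"ty":-0.01,"tz":-0.056,"wx":0,"wy":0,"wz":0,"gripper":0.25},
    {"tx":0,"ty":-0.01,"tz":-0.056,"wx":0,"wy":0,"wz":0,"gripper":0.25},
    {"tx":0,"ty":-0.01,"tz":-0.056,"wx":0,"wy":0,"wz":0,"gripper":0.25},
    {"tx":0,"ty":-0.01,"tz":-0.056,"wx":0,"wy":0,"wz":0,"gripper":0.25},
    {"tx":0,"ty":-0.01,"tz":-0.056,"wx":0,"wy":0,"wz":0,"gripper":0.25},
    {"tx":0,"ty":-0.008,"tz":-0.056,"wx":0,"wy":0,"wz":0,"gripper":0.25},
    {"tx":0,"ty":0,"tz":-0.003,"wx":0,"wy":0,"wz":0,"gripper":0.25},
    {"tx":0.03,"ty":0,"tz":0,"wx":0,"wy":0,"wz":0,"gripper":0.25},
  ],
)

```text
clock: 22.92
position: [448.7, 223.6, 126.4]
orientation: [0.507, 0.495, 0.505, -0.493]
force: [0.3, -0.1, -0.2]
width: 0.75
```

Emit:
send_rows(
  motion=[
    {"tx":0.03,"ty":0,"tz":0,"wx":0,"wy":0,"wz":0,"gripper":0.25},
    {"tx":0,"ty":0,"tz":0,"wx":0,"wy":0,"wz":0,"gripper":0.25},
    {"tx":0,"ty":0,"tz":0,"wx":0,"wy":0,"wz":0,"gripper":0.25},
  ],
)

```text
clock: 23.3
position: [448.3, 222.5, 96.2]
orientation: [0.505, 0.495, 0.505, -0.495]
force: [-0.1, 0.5, -0.2]
width: 0.747
```

Run:
```python
from h import *
plan(447.2,223.9,18,YAW)
o,im=grab('wrist','w12')
```

```text
t 23.3 TCP [448.3 222.5  96.2] jaw 0.022 tilt 0.0002 w 65.7 j [ 0.39 -0.17  1.71 -0.    1.6   0.37]
  shift(tool, mm; current axes) [78.2 -1.1 -1.4]
  wx turn -0.0009
  shift(after turn) tx,ty,tz 78.2 -1.1 -1.4
```

View pics/w12.png

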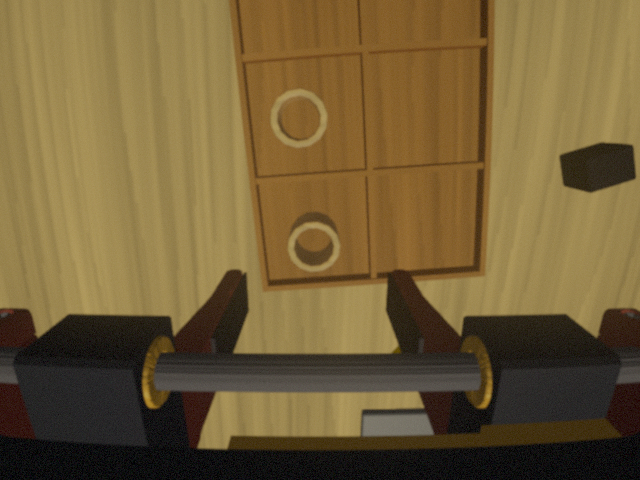

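Emit:
send_rows(
  motion=[
    {"tx":0.03,"ty":-0.001,"tz":-0.001,"wx":0,"wy":0,"wz":0,"gripper":0.25},
    {"tx":0.03,"ty":0,"tz":0,"wx":0,"wy":0,"wz":0,"gripper":0.25},
    {"tx":0.018,"ty":0,"tz":0,"wx":0,"wy":0,"wz":0,"gripper":0.25},
    {"tx":0,"ty":0,"tz":0,"wx":0,"wy":0,"wz":0,"gripper":0.25},
    {"tx":0,"ty":0,"tz":0,"wx":0,"wy":0,"wz":0,"gripper":1},
    {"tx":0,"ty":0,"tz":0,"wx":0,"wy":0,"wz":0,"gripper":1},
    {"tx":0,"ty":0,"tz":0,"wx":0,"wy":0,"wz":0,"gripper":1},
    {"tx":0,"ty":0,"tz":0,"wx":0,"wy":0,"wz":0,"gripper":1},
    {"tx":0,"ty":0,"tz":0,"wx":0,"wy":0,"wz":0,"gripper":1},
  ],
)

```text
clock: 24.48
position: [447.1, 224.2, 18.0]
orientation: [0.506, 0.495, 0.506, -0.494]
force: [-0.2, 0.4, 2.6]
width: 0.393
```

Run:
```python
from h import *
x,y=slot(2); plan(x,y,100,YAW)
```

```text
t 24.48 TCP [447.1 224.2  18. ] jaw 0.022 tilt 0.0006 w 34.6 j [ 0.4  -0.12  1.81  0.    1.46  0.37]
  shift(tool, mm; current axes) [-82.   78.9 302.5]
  wx turn -0.0
  shift(after turn) tx,ty,tz -82.0 78.9 302.6
```

Emit:
send_rows(
  motion=[
    {"tx":-0.045,"ty":0,"tz":0,"wx":0,"wy":0,"wz":0,"gripper":1},
    {"tx":-0.045,"ty":0,"tz":0,"wx":0,"wy":0,"wz":0,"gripper":1},
    {"tx":0,"ty":0.013,"tz":0.05,"wx":0,"wy":0,"wz":0,"gripper":1},
    {"tx":0,"ty":0.013,"tz":0.05,"wx":0,"wy":0,"wz":0,"gripper":1},
    {"tx":0,"ty":0.013,"tz":0.05,"wx":0,"wy":0,"wz":0,"gripper":1},
    {"tx":0,"ty":0.013,"tz":0.05,"wx":0,"wy":0,"wz":0,"gripper":1},
    {"tx":0,"ty":0.013,"tz":0.05,"wx":0,"wy":0,"wz":0,"gripper":1},
    {"tx":0,"ty":0.013,"tz":0.05,"wx":0,"wy":0,"wz":0,"gripper":1},
    {"tx":0,"ty":0,"tz":0.002,"wx":0,"wy":0,"wz":0,"gripper":1},
    {"tx":0,"ty":0,"tz":0,"wx":0,"wy":0,"wz":0,"gripper":1},
  ],
)

```text
clock: 25.72
position: [531.4, -75.7, 107.3]
orientation: [0.505, 0.494, 0.506, -0.495]
force: [-0.2, 0.1, 0.3]
width: 0.39
```

Emit:
send_rows(
  motion=[
    {"tx":0,"ty":0,"tz":0,"wx":0,"wy":0,"wz":0,"gripper":1},
  ],
)

```text
clock: 25.85
position: [531.5, -74.8, 107.6]
orientation: [0.506, 0.494, 0.506, -0.494]
force: [0.5, 0.4, -0.4]
width: 0.391
```

Run:
```python
from h import *
x,y=slot(2); plan(x,y,27,YAW)
o,im=grab('wrist','w13')
```

```text
t 25.85 TCP [531.5 -74.8 107.6] jaw 0.024 tilt 0.0004 w 34.4 j [-0.2  -0.07  1.6   0.    1.62 -0.23]
  shift(tool, mm; current axes) [80.6  1.2  1.8]
  wx turn 0.0015
  shift(after turn) tx,ty,tz 80.6 1.2 1.7
```

View pics/w13.png

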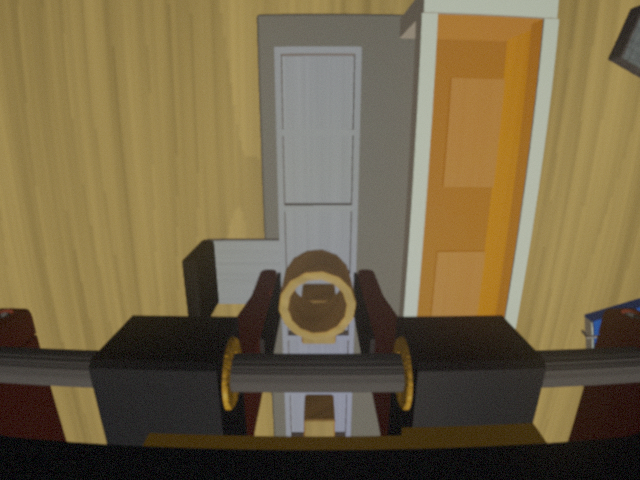

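Emit:
send_rows(
  motion=[
    {"tx":0.03,"ty":0.001,"tz":0.001,"wx":0,"wy":0,"wz":0,"gripper":1},
    {"tx":0.03,"ty":0,"tz":0,"wx":0,"wy":0,"wz":0,"gripper":1},
    {"tx":0.015,"ty":0,"tz":0,"wx":0,"wy":0,"wz":0,"gripper":1},
    {"tx":0.006,"ty":0,"tz":0,"wx":0,"wy":0,"wz":0,"gripper":1},
    {"tx":0.001,"ty":0,"tz":0,"wx":0,"wy":0,"wz":0,"gripper":1},
    {"tx":0,"ty":0,"tz":0,"wx":0,"wy":0,"wz":0,"gripper":1},
    {"tx":0,"ty":0,"tz":0,"wx":0,"wy":0,"wz":0,"gripper":1},
  ],
)

```text
clock: 26.78
position: [533.5, -76.8, 27.0]
orientation: [0.506, 0.495, 0.505, -0.494]
force: [-0.8, 2.7, 5.1]
width: 0.391
```

Run:
```python
from h import *
x,y=slot(2); plan(x,y,27,YAW); print(env.get_obs()['force'])
```

```text
t 26.77 TCP [533.5 -76.8  27. ] jaw 0.023 tilt 0.0022 w 34.4 j [-0.21 -0.02  1.7   0.    1.47 -0.23]
  shift(tool, mm; current axes) [-0.  -0.7 -0.3]
  wx turn 0.0002
  shift(after turn) tx,ty,tz -0.0 -0.7 -0.3
[-0.8433306   2.67546388  5.10195794]
```

Emit:
send_rows(
  motion=[
    {"tx":0,"ty":0,"tz":0,"wx":0,"wy":0,"wz":0,"gripper":0.45},
    {"tx":0,"ty":0,"tz":0,"wx":0,"wy":0,"wz":0,"gripper":0.45},
    {"tx":0,"ty":0,"tz":0,"wx":0,"wy":0,"wz":0,"gripper":0.45},
    {"tx":-0.03,"ty":0,"tz":0,"wx":0,"wy":0,"wz":0,"gripper":0.45},
    {"tx":-0.05,"ty":0,"tz":0,"wx":0,"wy":0,"wz":0,"gripper":0.45},
    {"tx":-0.05,"ty":0,"tz":0,"wx":0,"wy":0,"wz":0,"gripper":0.45},
    {"tx":0,"ty":0,"tz":0,"wx":0,"wy":0,"wz":0,"gripper":0.25},
    {"tx":0,"ty":0,"tz":0,"wx":0,"wy":0,"wz":0,"gripper":0.25},
  ],
)

```text
clock: 27.78
position: [532.4, -77.1, 154.7]
orientation: [0.505, 0.494, 0.506, -0.495]
force: [-0.0, -0.6, -1.3]
width: 0.731
```

Run:
```python
from h import *
o,im=grab('wrist','w14'); o,im2=grab('top','t4'); crop(im2,110,160,520,290,'c12')
plan(437.2,301.5,100,YAW)
```

```text
t 27.88 TCP [531.9 -76.9 153.4] jaw 0.022 tilt 0.0036 w 65.4 j [-0.21 -0.08  1.52 -0.    1.7  -0.23]
  shift(tool, mm; current axes) [  53.9  -86.  -380.4]
  wx turn -0.0001
  shift(after turn) tx,ty,tz 53.4 -86.1 -380.4
```

View pics/w14.png

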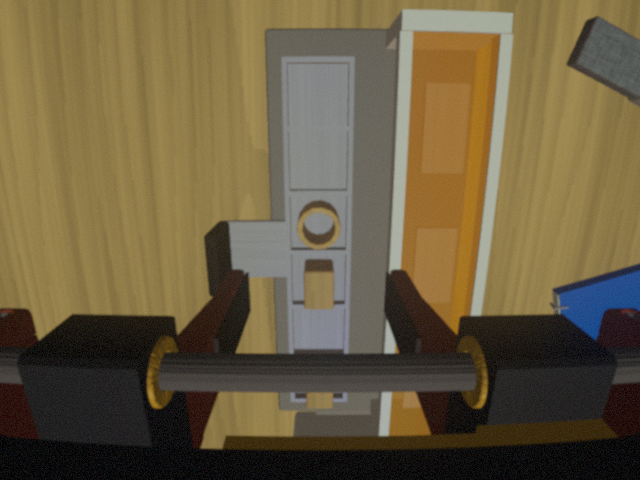

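View pics/c12.png

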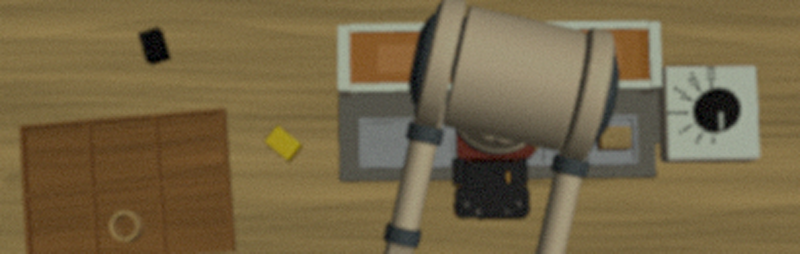

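Emit:
send_rows(
  motion=[
    {"tx":0,"ty":-0.012,"tz":-0.054,"wx":0,"wy":0,"wz":0,"gripper":0.25},
    {"tx":0,"ty":-0.012,"tz":-0.054,"wx":0,"wy":0,"wz":0,"gripper":0.25},
    {"tx":0,"ty":-0.012,"tz":-0.054,"wx":0,"wy":0,"wz":0,"gripper":0.25},
    {"tx":0,"ty":-0.012,"tz":-0.054,"wx":0,"wy":0,"wz":0,"gripper":0.25},
    {"tx":0,"ty":-0.012,"tz":-0.054,"wx":0,"wy":0,"wz":0,"gripper":0.25},
    {"tx":0,"ty":-0.012,"tz":-0.054,"wx":0,"wy":0,"wz":0,"gripper":0.25},
    {"tx":0,"ty":-0.012,"tz":-0.055,"wx":0,"wy":0,"wz":0,"gripper":0.25},
    {"tx":0.055,"ty":-0.002,"tz":0,"wx":0,"wy":0,"wz":0,"gripper":0.25},
    {"tx":0,"ty":0,"tz":0,"wx":0,"wy":0,"wz":0,"gripper":0.25},
    {"tx":0,"ty":0,"tz":0,"wx":0,"wy":0,"wz":0,"gripper":0.25},
  ],
)

```text
clock: 29.12
position: [438.4, 299.5, 101.2]
orientation: [0.505, 0.494, 0.505, -0.495]
force: [0.1, 0.6, 0.6]
width: 0.751
```

Run:
```python
from h import *
env.get_image('top')
plan(437.2,301.5,18,YAW)
o,im=grab('wrist','w15')
```

```text
t 29.18 TCP [439.2 299.7 102.4] jaw 0.021 tilt 0.002 w 65.7 j [ 0.53 -0.09  1.62 -0.    1.6   0.51]
  shift(tool, mm; current axes) [84.4 -2.1 -1.8]
  wx turn -0.0012
  shift(after turn) tx,ty,tz 84.4 -1.9 -1.8
```

View pics/w15.png

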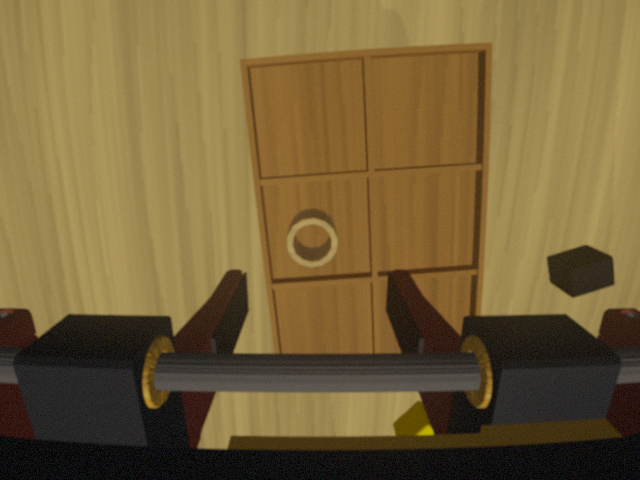

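Emit:
send_rows(
  motion=[
    {"tx":0.03,"ty":-0.002,"tz":-0.002,"wx":0,"wy":0,"wz":0,"gripper":0.25},
    {"tx":0.03,"ty":0,"tz":0,"wx":0,"wy":0,"wz":0,"gripper":0.25},
    {"tx":0.023,"ty":0,"tz":0,"wx":0,"wy":0,"wz":0,"gripper":0.25},
    {"tx":0,"ty":0,"tz":0,"wx":0,"wy":0,"wz":0,"gripper":0.25},
    {"tx":0,"ty":0,"tz":0,"wx":0,"wy":0,"wz":0,"gripper":1},
    {"tx":0,"ty":0,"tz":0,"wx":0,"wy":0,"wz":0,"gripper":1},
    {"tx":0,"ty":0,"tz":0,"wx":0,"wy":0,"wz":0,"gripper":1},
    {"tx":0,"ty":0,"tz":0,"wx":0,"wy":0,"wz":0,"gripper":1},
    {"tx":0,"ty":0,"tz":0,"wx":0,"wy":0,"wz":0,"gripper":1},
  ],
)

```text
clock: 30.35
position: [436.4, 302.1, 18.2]
orientation: [0.506, 0.495, 0.506, -0.494]
force: [-0.6, -0.4, 2.7]
width: 0.378
```

Run:
```python
from h import *
x,y=slot(0); plan(x,y,100,YAW)
```

```text
t 30.35 TCP [436.4 302.1  18.2] jaw 0.023 tilt 0.0007 w 33.2 j [ 0.54 -0.04  1.73 -0.    1.45  0.52]
  shift(tool, mm; current axes) [-81.8  87.9 280.6]
  wx turn 0.0001
  shift(after turn) tx,ty,tz -81.8 87.8 280.6
```

Emit:
send_rows(
  motion=[
    {"tx":-0.045,"ty":0,"tz":0,"wx":0,"wy":0,"wz":0,"gripper":1},
    {"tx":-0.045,"ty":0,"tz":0,"wx":0,"wy":0,"wz":0,"gripper":1},
    {"tx":0,"ty":0.015,"tz":0.047,"wx":0,"wy":0,"wz":0,"gripper":1},
    {"tx":0,"ty":0.015,"tz":0.047,"wx":0,"wy":0,"wz":0,"gripper":1},
    {"tx":0,"ty":0.015,"tz":0.047,"wx":0,"wy":0,"wz":0,"gripper":1},
    {"tx":0,"ty":0.015,"tz":0.047,"wx":0,"wy":0,"wz":0,"gripper":1},
    {"tx":0,"ty":0.015,"tz":0.047,"wx":0,"wy":0,"wz":0,"gripper":1},
    {"tx":0,"ty":0.013,"tz":0.046,"wx":0,"wy":0,"wz":0,"gripper":1},
    {"tx":0,"ty":0,"tz":0,"wx":0,"wy":0,"wz":0,"gripper":1},
    {"tx":0,"ty":0,"tz":0,"wx":0,"wy":0,"wz":0,"gripper":1},
  ],
)

```text
clock: 31.6
position: [530.2, 23.3, 107.3]
orientation: [0.505, 0.494, 0.506, -0.495]
force: [0.5, 1.5, -0.5]
width: 0.377
```

Run:
```python
from h import *
env.get_image('top')
x,y=slot(0); plan(x,y,27.2,YAW)
o,im=grab('wrist','w16')
```

```text
t 31.65 TCP [530.2  23.8 107.4] jaw 0.023 tilt 0.0007 w 32.9 j [-0.02 -0.09  1.61  0.    1.62 -0.04]
  shift(tool, mm; current axes) [80.2  0.4  0.4]
  wx turn 0.0007
  shift(after turn) tx,ty,tz 80.2 0.3 0.4
```

View pics/w16.png

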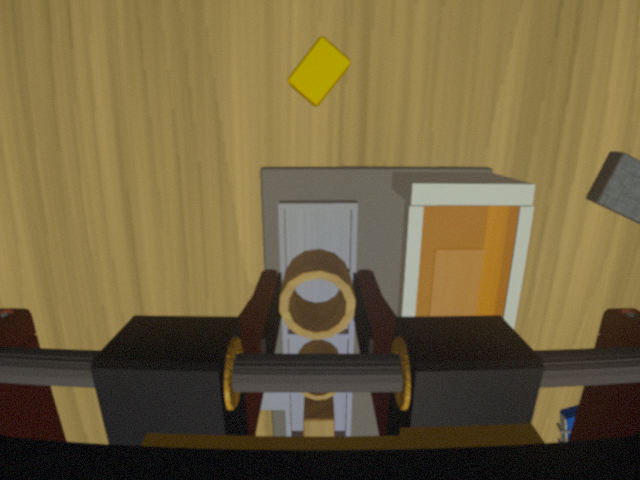

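Emit:
send_rows(
  motion=[
    {"tx":0.03,"ty":0,"tz":0,"wx":0,"wy":0,"wz":0,"gripper":1},
    {"tx":0.03,"ty":0,"tz":0,"wx":0,"wy":0,"wz":0,"gripper":1},
    {"tx":0.015,"ty":0,"tz":0,"wx":0,"wy":0,"wz":0,"gripper":1},
    {"tx":0.005,"ty":0,"tz":0,"wx":0,"wy":0,"wz":0,"gripper":1},
    {"tx":0.002,"ty":0,"tz":0,"wx":0,"wy":0,"wz":0,"gripper":1},
    {"tx":0,"ty":0,"tz":0,"wx":0,"wy":0,"wz":0,"gripper":1},
    {"tx":0,"ty":0,"tz":0,"wx":0,"wy":0,"wz":0,"gripper":1},
  ],
)

```text
clock: 32.58
position: [531.4, 23.3, 27.1]
orientation: [0.506, 0.495, 0.505, -0.494]
force: [-0.6, 2.0, 5.9]
width: 0.382
```

Run:
```python
from h import *
x,y=slot(0); plan(x,y,27.2,YAW); print(env.get_obs()['force'])
```

```text
t 32.58 TCP [531.4  23.3  27.1] jaw 0.023 tilt 0.0025 w 33.6 j [-0.02 -0.04  1.71  0.    1.47 -0.04]
  shift(tool, mm; current axes) [-0.1 -0.8 -0.2]
  wx turn 0.0001
  shift(after turn) tx,ty,tz -0.1 -0.8 -0.2
[-0.56114302  1.95207331  5.90165044]
```

Emit:
send_rows(
  motion=[
    {"tx":0,"ty":0,"tz":0,"wx":0,"wy":0,"wz":0,"gripper":0.45},
    {"tx":0,"ty":0,"tz":0,"wx":0,"wy":0,"wz":0,"gripper":0.45},
    {"tx":0,"ty":0,"tz":0,"wx":0,"wy":0,"wz":0,"gripper":0.45},
    {"tx":-0.03,"ty":0,"tz":0,"wx":0,"wy":0,"wz":0,"gripper":0.45},
    {"tx":-0.05,"ty":0,"tz":0,"wx":0,"wy":0,"wz":0,"gripper":0.45},
    {"tx":-0.05,"ty":0,"tz":0,"wx":0,"wy":0,"wz":0,"gripper":0.45},
    {"tx":0,"ty":-0.025,"tz":0.04,"wx":0,"wy":0,"wz":0,"gripper":0.5},
    {"tx":0,"ty":-0.025,"tz":0.04,"wx":0,"wy":0,"wz":0,"gripper":0.5},
    {"tx":0,"ty":-0.024,"tz":0.044,"wx":0,"wy":0,"wz":0,"gripper":0.5},
    {"tx":0,"ty":0,"tz":0,"wx":0,"wy":0,"wz":0,"gripper":0.5},
  ],
)

```text
clock: 33.83
position: [458.2, -105.1, 155.7]
orientation: [0.505, 0.495, 0.504, -0.496]
force: [-0.1, 0.4, -0.5]
width: 0.503
```

Run:
```python
from h import *
env.get_image('top')
o,im=grab('wrist','w17'); o,im2=grab('top','t5'); crop(im2,110,160,520,290,'c13'); o,im3=grab('side','s5'); crop(im3,180,170,440,365,'c14')
plan(453.8,-102,33,YAW)
```

```text
t 34.02 TCP [ 459.6 -101.9  155.5] jaw 0.023 tilt 0.0005 w 44.2 j [-0.29 -0.26  1.68  0.    1.72 -0.31]
  shift(tool, mm; current axes) [122.5  -5.8  -0. ]
  wx turn 0.0008
  shift(after turn) tx,ty,tz 122.5 -5.8 -0.1
```

View pics/w17.png

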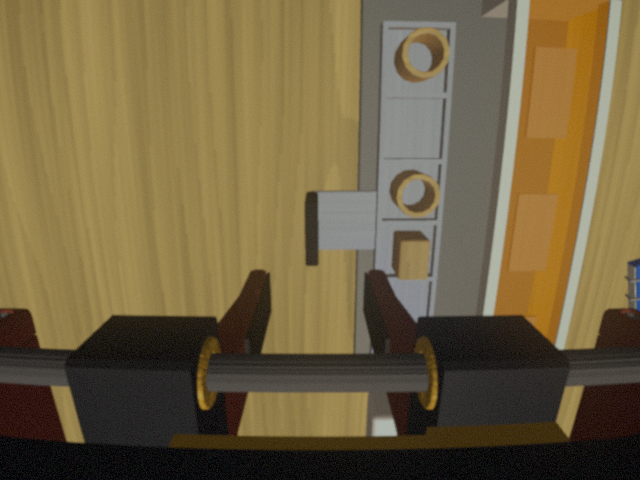

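View pics/c13.png

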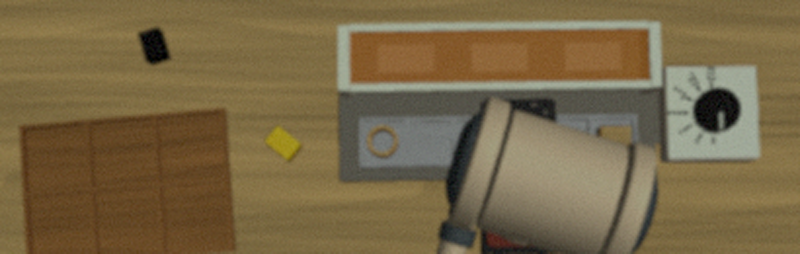

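View pics/c14.png

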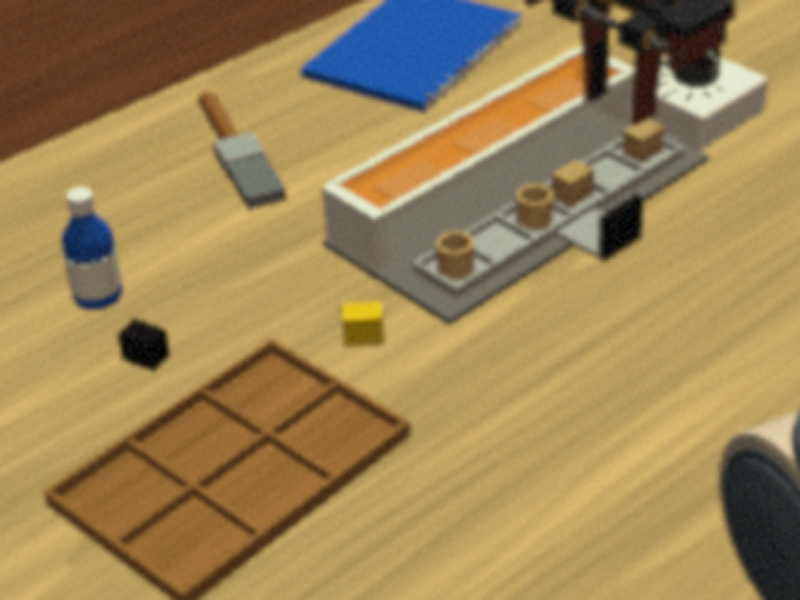

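Run:
```python
from h import *
cp=campose('wrist')
for n,px,k in [('ring',(425.5,53.5),0),('ring',(417.5,195),2),('blk',(411.5,260),3)]:
    p=cast(cp,[px],43)[0][:2]; print(n,p.round(1),slot(k).round(1),(p-slot(k)).round(1))
print('tray',cast(cp,[(384,22),(455,24),(382,97),(378,219)],21).round(1), 'handle',cast(cp,[(311.5,228)],55).round(1))
```

```text
ring [531.7  24.3] [530.5  23.5] [1.2 0.8]
ring [534.5 -74.4] [532.8 -76.5] [1.8 2.1]
blk [ 534.8 -125.9] [ 533.9 -126.5] [0.9 0.6]
tray [[505.4  49.   21. ]
 [557.9  50.1  21. ]
 [507.   -3.8  21. ]
 [510.  -98.8  21. ]] handle [[456.  -98.5  55. ]]
```

Emit:
send_rows(
  motion=[
    {"tx":0.04,"ty":-0.005,"tz":0,"wx":0,"wy":0,"wz":0,"gripper":0.5},
    {"tx":0.04,"ty":0,"tz":0,"wx":0,"wy":0,"wz":0,"gripper":0.5},
    {"tx":0.03,"ty":0,"tz":0,"wx":0,"wy":0,"wz":0,"gripper":0.5},
    {"tx":0.015,"ty":0,"tz":0,"wx":0,"wy":0,"wz":0,"gripper":0.5},
    {"tx":0,"ty":0,"tz":0,"wx":0,"wy":0,"wz":0,"gripper":0.5},
    {"tx":0,"ty":0,"tz":0,"wx":0,"wy":0,"wz":0,"gripper":1},
    {"tx":0,"ty":0,"tz":0,"wx":0,"wy":0,"wz":0,"gripper":1},
    {"tx":0,"ty":0,"tz":0,"wx":0,"wy":0,"wz":0,"gripper":1},
    {"tx":0,"ty":0,"tz":0,"wx":0,"wy":0,"wz":0,"gripper":1},
    {"tx":0,"ty":0,"tz":0,"wx":0,"wy":0,"wz":0,"gripper":1},
  ],
  newtons=25,
)

```text
clock: 35.28
position: [454.6, -102.9, 31.2]
orientation: [0.506, 0.494, 0.505, -0.494]
force: [-0.9, -0.3, 2.6]
width: 0.113
```

Run:
```python
from h import *
plan(None,None,None); print(env.get_obs()['force'])
```

```text
t 35.27 TCP [ 454.6 -102.9   31.2] jaw 0.023 tilt 0.0009 w 9.9 j [-0.3  -0.23  1.88 -0.    1.49 -0.32]
[-0.94220425 -0.30362168  2.61537304]
```

Emit:
send_rows(
  motion=[
    {"tx":0,"ty":0.003,"tz":0,"wx":0,"wy":0,"wz":0,"gripper":1},
    {"tx":0,"ty":0.006,"tz":0,"wx":0,"wy":0,"wz":0,"gripper":1},
    {"tx":0,"ty":0.009,"tz":0,"wx":0,"wy":0,"wz":0,"gripper":1},
    {"tx":0,"ty":0.011,"tz":0,"wx":0,"wy":0,"wz":0,"gripper":1},
    {"tx":0,"ty":0.011,"tz":0,"wx":0,"wy":0,"wz":0,"gripper":1},
    {"tx":0,"ty":0.011,"tz":0,"wx":0,"wy":0,"wz":0,"gripper":1},
    {"tx":0,"ty":0.011,"tz":0,"wx":0,"wy":0,"wz":0,"gripper":1},
    {"tx":0,"ty":0.009,"tz":0,"wx":0,"wy":0,"wz":0,"gripper":1},
    {"tx":0,"ty":0.006,"tz":0,"wx":0,"wy":0,"wz":0,"gripper":1},
    {"tx":0,"ty":0.003,"tz":0,"wx":0,"wy":0,"wz":0,"gripper":1},
  ],
)

```text
clock: 36.52
position: [535.1, -100.9, 31.2]
orientation: [0.506, 0.494, 0.506, -0.494]
force: [-3.4, 0.7, 6.1]
width: 0.111
```

Emit:
send_rows(
  motion=[
    {"tx":0,"ty":0.002,"tz":0,"wx":0,"wy":0,"wz":0,"gripper":1},
    {"tx":0,"ty":0.002,"tz":0,"wx":0,"wy":0,"wz":0,"gripper":1},
    {"tx":0,"ty":0.002,"tz":0,"wx":0,"wy":0,"wz":0,"gripper":1},
    {"tx":0,"ty":0,"tz":0,"wx":0,"wy":0,"wz":0,"gripper":1},
    {"tx":0,"ty":0,"tz":0,"wx":0,"wy":0,"wz":0,"gripper":1},
  ],
)

```text
clock: 37.15
position: [540.8, -100.7, 31.2]
orientation: [0.506, 0.494, 0.506, -0.494]
force: [-2.4, 1.4, 5.9]
width: 0.109
```

Run:
```python
from h import *
plan(None,None,None); print(env.get_obs()['force'])
```

```text
t 37.15 TCP [ 540.8 -100.7   31.2] jaw 0.023 tilt 0.0005 w 9.6 j [-0.25  0.01  1.66  0.    1.48 -0.27]
[-2.41446391  1.43984691  5.9223728 ]
```

Emit:
send_rows(
  motion=[
    {"tx":0,"ty":0.001,"tz":0,"wx":0,"wy":0,"wz":0,"gripper":1},
    {"tx":0,"ty":0.001,"tz":0,"wx":0,"wy":0,"wz":0,"gripper":1},
    {"tx":0,"ty":0.001,"tz":0,"wx":0,"wy":0,"wz":0,"gripper":1},
    {"tx":0,"ty":0,"tz":0,"wx":0,"wy":0,"wz":0,"gripper":1},
  ],
)

```text
clock: 37.65
position: [540.8, -100.7, 31.1]
orientation: [0.504, 0.493, 0.507, -0.496]
force: [-16.2, 1.2, 14.1]
width: 0.118
```

Run:
```python
from h import *
plan(None,None,None); print(env.get_obs()['force'])
```

```text
t 37.65 TCP [ 540.8 -100.7   31.1] jaw 0.022 tilt 0.0068 w 10.4 j [-0.25  0.01  1.65 -0.    1.48 -0.27]
[-16.23978996   1.21452427  14.13439655]
```

Emit:
send_rows(
  motion=[
    {"tx":0,"ty":-0.002,"tz":0,"wx":0,"wy":0,"wz":0,"gripper":1},
    {"tx":0,"ty":0,"tz":0,"wx":0,"wy":0,"wz":0,"gripper":0.6},
    {"tx":0,"ty":0,"tz":0,"wx":0,"wy":0,"wz":0,"gripper":0.6},
    {"tx":0,"ty":0,"tz":0,"wx":0,"wy":0,"wz":0,"gripper":0.6},
    {"tx":-0.05,"ty":0,"tz":0,"wx":0,"wy":0,"wz":0,"gripper":0.6},
    {"tx":-0.05,"ty":0,"tz":0,"wx":0,"wy":0,"wz":0,"gripper":0.6},
    {"tx":-0.05,"ty":0,"tz":0,"wx":0,"wy":0,"wz":0,"gripper":0.4},
    {"tx":-0.05,"ty":0,"tz":0,"wx":0,"wy":0,"wz":0,"gripper":0.3},
    {"tx":0,"ty":0,"tz":0,"wx":0,"wy":0,"wz":0,"gripper":0.3},
    {"tx":0,"ty":0,"tz":0,"wx":0,"wy":0,"wz":0,"gripper":0.3},
  ],
)

```text
clock: 38.9
position: [541.2, -100.8, 229.6]
orientation: [0.505, 0.494, 0.506, -0.495]
force: [-0.7, -0.1, -0.1]
width: 0.698
```

Run:
```python
from h import *
for i in range(3): env.get_image('top')
o,im=grab('wrist','w18'); cp=campose('wrist',o)
plan(*lamp(-60,-232),200,YAW)
print('handle expected home',proj(cp,[[*lamp(-80,0),55]]))
```

```text
t 39.1 TCP [ 540.7 -100.7  228.5] jaw 0.022 tilt 0.0034 w 61.6 j [-0.25 -0.04  1.35  0.    1.83 -0.27]
  shift(tool, mm; current axes) [ 28.2  20.7 232.6]
  wx turn -0.0
  shift(after turn) tx,ty,tz 28.5 20.6 232.6
handle expected home [[317.78208283 211.87991159]]
```

View pics/w18.png

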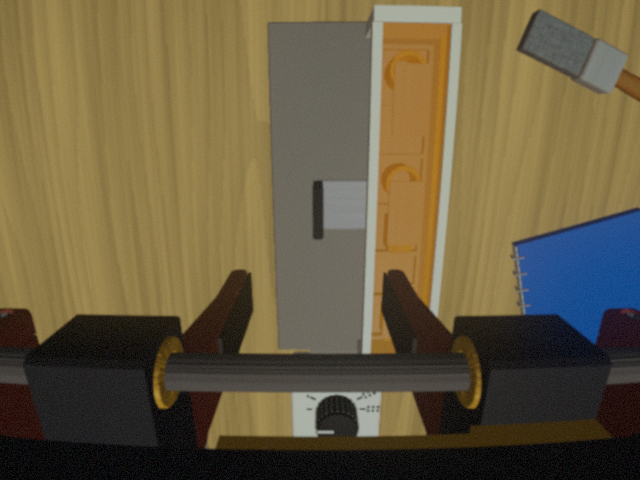

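Emit:
send_rows(
  motion=[
    {"tx":0,"ty":0.004,"tz":0.04,"wx":0,"wy":0,"wz":0,"gripper":0.25},
    {"tx":0,"ty":0.004,"tz":0.04,"wx":0,"wy":0,"wz":0,"gripper":0.25},
    {"tx":0,"ty":0.004,"tz":0.04,"wx":0,"wy":0,"wz":0,"gripper":0.25},
    {"tx":0,"ty":0.004,"tz":0.04,"wx":0,"wy":0,"wz":0,"gripper":0.25},
    {"tx":0,"ty":0.004,"tz":0.04,"wx":0,"wy":0,"wz":0,"gripper":0.25},
    {"tx":0,"ty":0,"tz":0.02,"wx":0,"wy":0,"wz":0,"gripper":0.25},
    {"tx":0.05,"ty":0,"tz":0,"wx":0,"wy":0,"wz":0,"gripper":0.25},
    {"tx":0,"ty":0,"tz":0,"wx":0,"wy":0,"wz":0,"gripper":0.25},
    {"tx":0,"ty":0,"tz":0,"wx":0,"wy":0,"wz":0,"gripper":0.25},
  ],
)

```text
clock: 40.22
position: [566.5, -319.8, 182.0]
orientation: [0.506, 0.494, 0.506, -0.494]
force: [0.1, -0.1, 0.3]
width: 0.747
```

Run:
```python
from h import *
for i in range(2): env.get_image('top')
o,im=grab('wrist','w19'); cp=campose('wrist',o)
plan(*lamp(-60,-232),46,YAW); print(proj(cp,[[*lamp(-60,-232),74]]))
```

```text
t 40.38 TCP [ 567.1 -320.3  183.7] jaw 0.023 tilt 0.0043 w 66.6 j [-0.57  0.22  1.15  0.    1.76 -0.59]
  shift(tool, mm; current axes) [137.7  -1.4  12.1]
  wx turn 0.0007
  shift(after turn) tx,ty,tz 137.7 -0.9 12.4
[[314.75665234 244.74072013]]
```

View pics/w19.png

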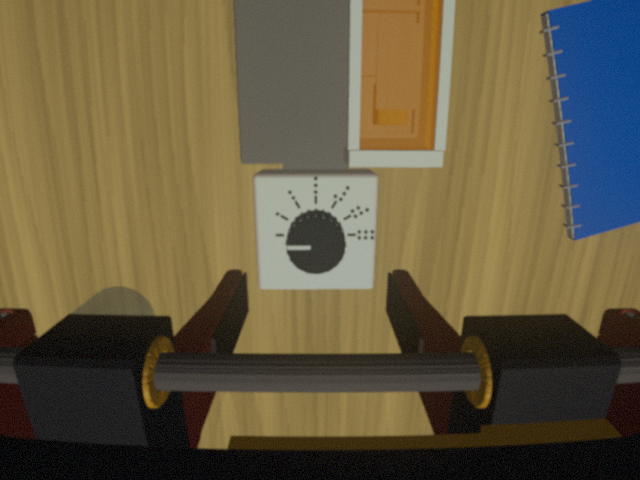

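Emit:
send_rows(
  motion=[
    {"tx":0.04,"ty":-0.001,"tz":0.012,"wx":0,"wy":0,"wz":0,"gripper":0.25},
    {"tx":0.04,"ty":0,"tz":0,"wx":0,"wy":0,"wz":0,"gripper":0.25},
    {"tx":0.03,"ty":0,"tz":0,"wx":0,"wy":0,"wz":0,"gripper":0.25},
    {"tx":0.015,"ty":0,"tz":0,"wx":0,"wy":0,"wz":0,"gripper":0.25},
    {"tx":0.007,"ty":0,"tz":0,"wx":0,"wy":0,"wz":0,"gripper":0.25},
    {"tx":0,"ty":0,"tz":0,"wx":0,"wy":0,"wz":0,"gripper":0.25},
    {"tx":0,"ty":0,"tz":0,"wx":0,"wy":0,"wz":0,"gripper":0.25},
  ],
)

```text
clock: 41.25
position: [566.2, -332.8, 50.4]
orientation: [0.507, 0.494, 0.505, -0.494]
force: [-0.1, -0.8, 0.4]
width: 0.751
```

Run:
```python
from h import *
o,im=grab('wrist','w20'); cp=campose('wrist',o)
plan(*lamp(-60,-232),46,YAW); print(o['force'])
```

```text
t 41.3 TCP [ 566.2 -332.8   50.3] jaw 0.023 tilt 0.0025 w 66.0 j [-0.58  0.27  1.33  0.    1.53 -0.61]
  shift(tool, mm; current axes) [4.3 0.4 0. ]
  wx turn 0.0
  shift(after turn) tx,ty,tz 4.3 0.4 0.0
[-0.08962171 -0.76648734  0.3912402 ]
```

View pics/w20.png

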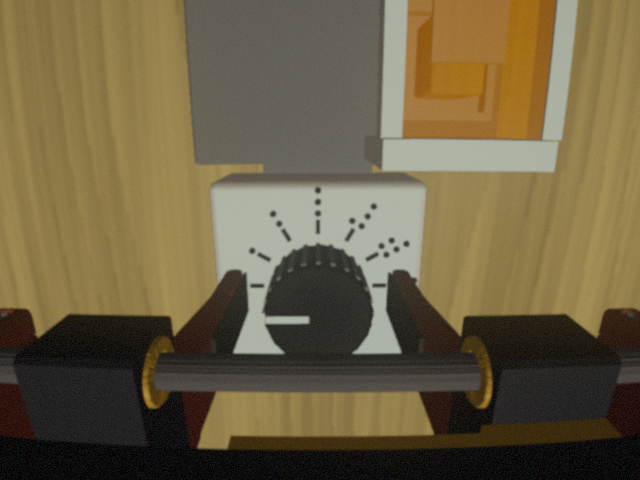

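Collar is centred between the fingers (about (318,315)), with its pointer at 0. I'll lower slightly and grip.

Emit:
send_rows(
  motion=[
    {"tx":0.003,"ty":0,"tz":0,"wx":0,"wy":0,"wz":0,"gripper":0.25},
    {"tx":0,"ty":0,"tz":0,"wx":0,"wy":0,"wz":0,"gripper":1},
    {"tx":0,"ty":0,"tz":0,"wx":0,"wy":0,"wz":0,"gripper":1},
    {"tx":0,"ty":0,"tz":0,"wx":0,"wy":0,"wz":0,"gripper":1},
    {"tx":0,"ty":0,"tz":0,"wx":0,"wy":0,"wz":0,"gripper":1},
    {"tx":0,"ty":0,"tz":0,"wx":0,"wy":0,"wz":0,"gripper":1},
  ],
  newtons=30,
)

```text
clock: 42.05
position: [566.6, -332.3, 45.8]
orientation: [0.506, 0.495, 0.505, -0.494]
force: [5.2, -0.4, -2.7]
width: 0.517
```

Run:
```python
from h import *
plan(None,None,None); print(env.get_obs()['force'])
```

```text
t 42.05 TCP [ 566.6 -332.3   45.8] jaw 0.023 tilt 0.0024 w 45.5 j [-0.58  0.28  1.34  0.    1.53 -0.61]
[ 5.184096   -0.38331529 -2.72600697]
```

Emit:
send_rows(
  motion=[
    {"tx":0,"ty":0,"tz":0,"wx":0.15,"wy":0,"wz":0,"gripper":1},
    {"tx":0,"ty":0,"tz":0,"wx":0.15,"wy":0,"wz":0,"gripper":1},
    {"tx":0,"ty":0,"tz":0,"wx":0.15,"wy":0,"wz":0,"gripper":1},
    {"tx":0,"ty":0,"tz":0,"wx":0.15,"wy":0,"wz":0,"gripper":1},
    {"tx":0,"ty":0,"tz":0,"wx":0.15,"wy":0,"wz":0,"gripper":1},
    {"tx":0,"ty":0,"tz":0,"wx":0.15,"wy":0,"wz":0,"gripper":1},
    {"tx":0,"ty":0,"tz":0,"wx":0.15,"wy":0,"wz":0,"gripper":1},
    {"tx":0,"ty":0,"tz":0,"wx":0,"wy":0,"wz":0,"gripper":1},
    {"tx":0,"ty":0,"tz":0,"wx":0,"wy":0,"wz":0,"gripper":1},
  ],
)

```text
clock: 43.18
position: [568.1, -333.1, 45.8]
orientation: [0.191, 0.683, 0.188, -0.679]
force: [11.6, -4.6, -5.6]
width: 0.518
```

Run:
```python
from h import *
plan(566.6,-332.3,45.8); print(env.get_obs()['force'])
o,im=grab('wrist','w21')
```

```text
t 43.17 TCP [ 568.1 -333.1   45.8] jaw -1.027 tilt 0.0066 w 45.6 j [-0.58  0.28  1.34  0.    1.52  0.44]
  shift(tool, mm; current axes) [-0.  -1.5  0.9]
[11.55086385 -4.56916267 -5.59585105]
```

View pics/w21.png

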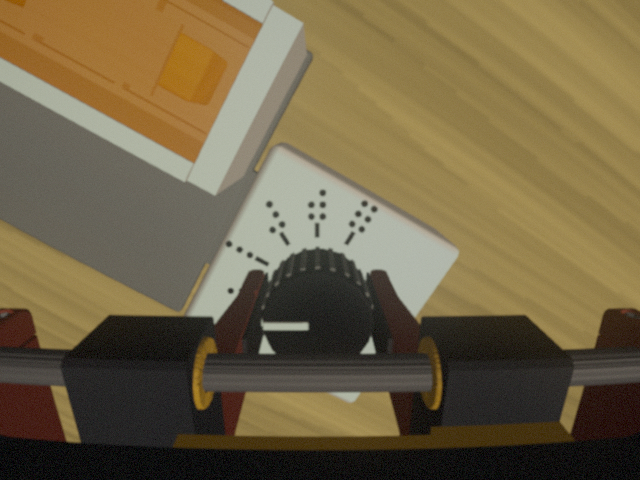

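Emit:
send_rows(
  motion=[
    {"tx":0,"ty":0.001,"tz":-0.001,"wx":0.15,"wy":0,"wz":0,"gripper":1},
    {"tx":0,"ty":0,"tz":0,"wx":0.15,"wy":0,"wz":0,"gripper":1},
    {"tx":0,"ty":0,"tz":0,"wx":0.15,"wy":0,"wz":0,"gripper":1},
    {"tx":0,"ty":0,"tz":0,"wx":0.15,"wy":0,"wz":0,"gripper":1},
    {"tx":0,"ty":0,"tz":0,"wx":0.15,"wy":0,"wz":0,"gripper":1},
    {"tx":0,"ty":0,"tz":0,"wx":0.15,"wy":0,"wz":0,"gripper":1},
    {"tx":0,"ty":0,"tz":0,"wx":0.15,"wy":0,"wz":0,"gripper":1},
    {"tx":0,"ty":0,"tz":0,"wx":0,"wy":0,"wz":0,"gripper":1},
    {"tx":0,"ty":0,"tz":0,"wx":0,"wy":0,"wz":0,"gripper":1},
  ],
)

```text
clock: 44.35
position: [568.3, -334.9, 45.8]
orientation: [-0.176, 0.686, -0.179, -0.683]
force: [7.9, -8.3, -4.6]
width: 0.523
```

Run:
```python
from h import *
plan(566.6,-332.3,45.8); print(env.get_obs()['force'])
o,im=grab('wrist','w22')
```

```text
t 44.35 TCP [ 568.3 -334.9   45.8] jaw -2.078 tilt 0.0058 w 46.0 j [-0.58  0.28  1.33 -0.    1.52  1.5 ]
  shift(tool, mm; current axes) [-0.  -1.5  2.7]
[ 7.86471226 -8.31502199 -4.59873644]
```

View pics/w22.png

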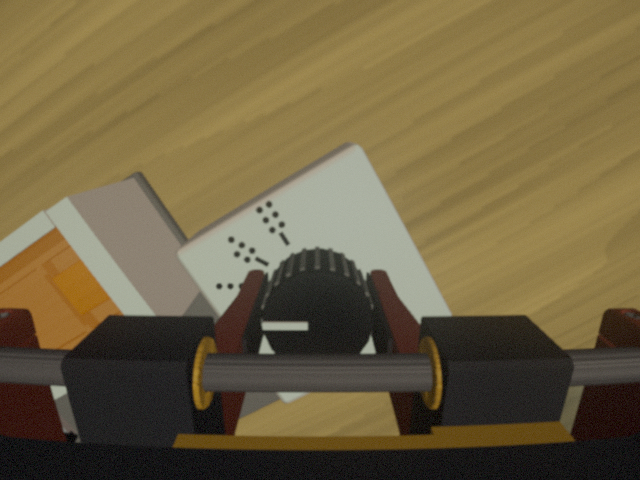

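Emit:
send_rows(
  motion=[
    {"tx":0,"ty":0,"tz":0,"wx":0,"wy":0,"wz":0,"gripper":0.28},
    {"tx":0,"ty":0,"tz":0,"wx":0,"wy":0,"wz":0,"gripper":0.28},
    {"tx":0,"ty":0,"tz":0,"wx":0,"wy":0,"wz":0,"gripper":0.28},
    {"tx":-0.02,"ty":0,"tz":0,"wx":0,"wy":0,"wz":0,"gripper":0.28},
    {"tx":-0.04,"ty":0,"tz":0,"wx":0,"wy":0,"wz":0,"gripper":0.28},
    {"tx":-0.05,"ty":0,"tz":0,"wx":0,"wy":0,"wz":0,"gripper":0.28},
    {"tx":-0.05,"ty":0,"tz":0,"wx":0,"wy":0,"wz":0,"gripper":0.28},
    {"tx":-0.05,"ty":0,"tz":0,"wx":0,"wy":0,"wz":0,"gripper":0.28},
    {"tx":0,"ty":0,"tz":0,"wx":0,"wy":0,"wz":0,"gripper":0.28},
    {"tx":0,"ty":0,"tz":0,"wx":0,"wy":0,"wz":0,"gripper":0.28},
  ],
)

```text
clock: 45.65
position: [566.8, -332.6, 256.1]
orientation: [-0.177, 0.685, -0.177, -0.684]
force: [-1.0, 0.4, -0.3]
width: 0.716
```

Emit:
send_rows(
  motion=[
    {"tx":0,"ty":0,"tz":0,"wx":-0.15,"wy":0,"wz":0,"gripper":0.28},
    {"tx":0,"ty":0,"tz":0,"wx":-0.15,"wy":0,"wz":0,"gripper":0.28},
    {"tx":0,"ty":0,"tz":0,"wx":-0.15,"wy":0,"wz":0,"gripper":0.28},
    {"tx":0,"ty":0,"tz":0,"wx":-0.15,"wy":0,"wz":0,"gripper":0.28},
    {"tx":0,"ty":0,"tz":0,"wx":-0.15,"wy":0,"wz":0,"gripper":0.28},
    {"tx":0,"ty":0,"tz":0,"wx":-0.15,"wy":0,"wz":0,"gripper":0.28},
    {"tx":0,"ty":0,"tz":0,"wx":-0.15,"wy":0,"wz":0,"gripper":0.28},
    {"tx":0,"ty":0,"tz":0,"wx":-0.15,"wy":0,"wz":0,"gripper":0.28},
    {"tx":0,"ty":0,"tz":0,"wx":-0.15,"wy":0,"wz":0,"gripper":0.28},
    {"tx":0,"ty":0,"tz":0,"wx":-0.15,"wy":0,"wz":0,"gripper":0.28},
  ],
)

```text
clock: 46.9
position: [566.3, -332.3, 253.0]
orientation: [-0.337, -0.62, -0.34, 0.622]
force: [-0.2, 0.3, 0.4]
width: 0.716
```

Emit:
send_rows(
  motion=[
    {"tx":0,"ty":0,"tz":0,"wx":-0.15,"wy":0,"wz":0,"gripper":0.28},
    {"tx":0,"ty":0,"tz":0,"wx":-0.15,"wy":0,"wz":0,"gripper":0.28},
    {"tx":0,"ty":0,"tz":0,"wx":-0.15,"wy":0,"wz":0,"gripper":0.28},
    {"tx":0,"ty":0,"tz":0,"wx":-0.15,"wy":0,"wz":0,"gripper":0.28},
    {"tx":0,"ty":0,"tz":0,"wx":0,"wy":0,"wz":0,"gripper":0.28},
    {"tx":0,"ty":0,"tz":0,"wx":0,"wy":0,"wz":0,"gripper":0.28},
    {"tx":0,"ty":0,"tz":0,"wx":0,"wy":0,"wz":0,"gripper":0.28},
  ],
)

```text
clock: 47.78
position: [566.7, -332.6, 255.2]
orientation: [0.505, 0.495, 0.505, -0.495]
force: [-0.1, -0.4, -0.1]
width: 0.721
```

Run:
```python
from h import *
plan(*lamp(-80,60),280,YAW); print(env.get_obs()['force'])
o,im=grab('wrist','w23')
```

```text
t 47.77 TCP [ 566.7 -332.6  255.2] jaw 0.021 tilt 0.0008 w 63.4 j [-0.58  0.26  0.98  0.    1.9  -0.6 ]
  shift(tool, mm; current axes) [ -24.7  -20.7 -291.8]
  wx turn -0.0015
  shift(after turn) tx,ty,tz -24.8 -20.2 -291.8
[-0.06033135 -0.36907216 -0.11577559]
```

View pics/w23.png

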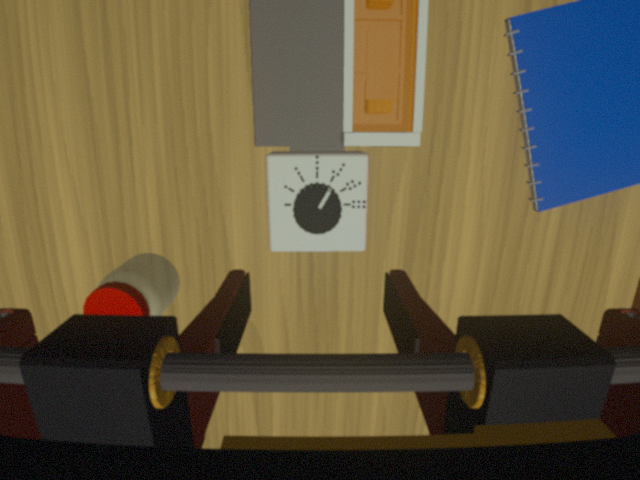

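Emit:
send_rows(
  motion=[
    {"tx":0,"ty":-0.003,"tz":-0.046,"wx":0,"wy":0,"wz":0,"gripper":0.28},
    {"tx":0,"ty":-0.003,"tz":-0.046,"wx":0,"wy":0,"wz":0,"gripper":0.28},
    {"tx":0,"ty":-0.003,"tz":-0.046,"wx":0,"wy":0,"wz":0,"gripper":0.28},
    {"tx":0,"ty":-0.003,"tz":-0.046,"wx":0,"wy":0,"wz":0,"gripper":0.28},
    {"tx":-0.02,"ty":0,"tz":0,"wx":0,"wy":0,"wz":0,"gripper":0.28},
    {"tx":0,"ty":0,"tz":0,"wx":0,"wy":0,"wz":0,"gripper":0.28},
    {"tx":0,"ty":0,"tz":0,"wx":0,"wy":0,"wz":0,"gripper":0.28},
    {"tx":0,"ty":0,"tz":0,"wx":0,"wy":0,"wz":0,"gripper":0.28},
  ],
)

```text
clock: 48.82
position: [550.5, -149.5, 274.5]
orientation: [0.505, 0.494, 0.506, -0.495]
force: [0.6, 0.3, -0.3]
width: 0.721
```

Run:
```python
from h import *
for i in range(2): env.get_image('top')
o,im=grab('wrist','w24'); cp=campose('wrist',o); plan(None,None,None)
crop(im,260,0,480,330,'c15')
print('handle exp',proj(cp,[[*lamp(-80,0),55]]))
for k in (0,2,3,5): print(k,proj(cp,[[*lamp(0,125-50*k),43],[*lamp(0,125-50*k),13]]).round(0).tolist())
o,im2=grab('top','t6'); o,im3=grab('side','s6')
```

```text
t 48.98 TCP [ 550.6 -149.4  274.9] jaw 0.022 tilt 0.001 w 63.5 j [-0.32  0.03  1.2  -0.    1.91 -0.35]
handle exp [[308.5282901  154.09614698]]
0 [[391.0, 23.0], [385.0, 31.0]]
2 [[387.0, 129.0], [382.0, 129.0]]
3 [[385.0, 177.0], [380.0, 174.0]]
5 [[380.0, 266.0], [376.0, 257.0]]
```

View pics/w24.png

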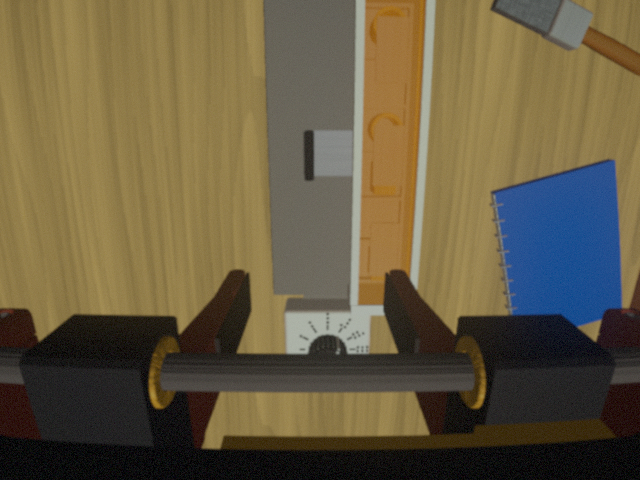

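View pics/t6.png

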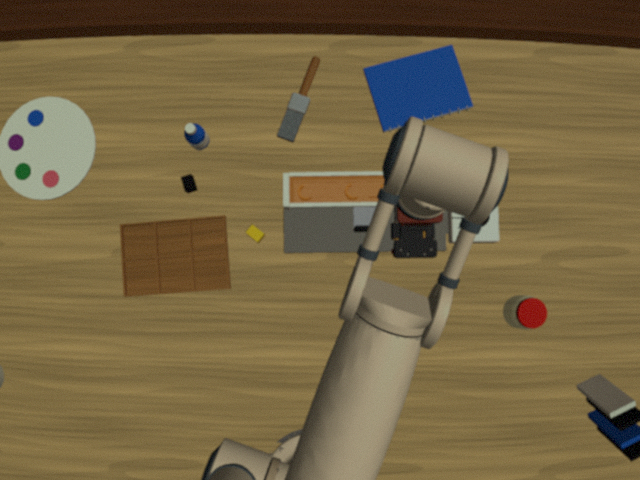

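View pics/s6.png

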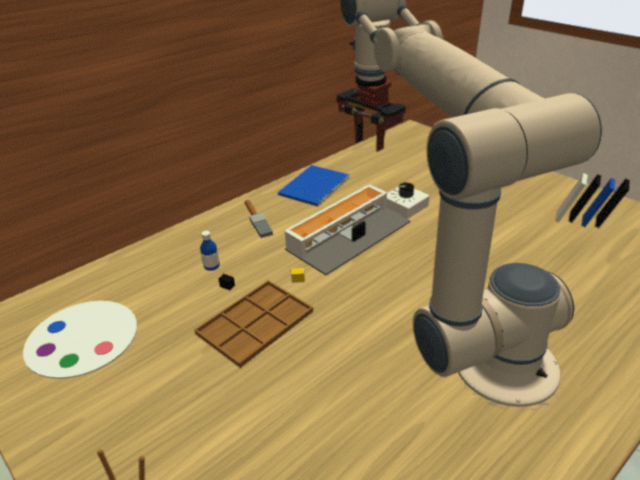

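View pics/c15.png

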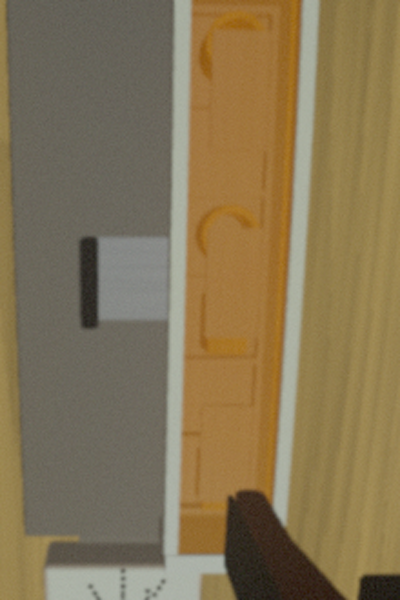

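Run:
```python
from h import *
im=cv2.imread('pics/s6.png'); crop(im,270,170,440,290,'c16')
```

```text
(no output)
```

View pics/c16.png

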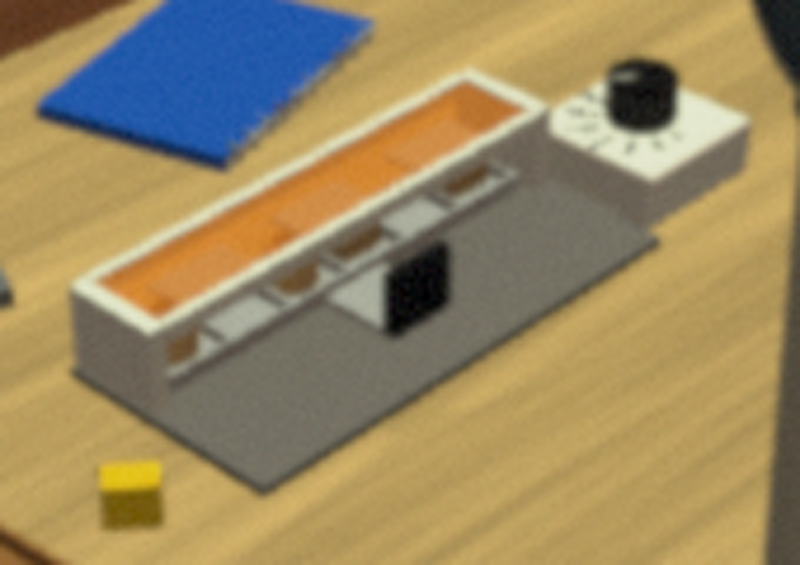

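Run:
```python
from rig import env
print(env.close_job())
```

```text
the job is handed in; nothing more can be done
None
```

I finished the job and handed it in at about 49 s on the robot's clock; `close_job()` gave no verdict.

**What I did:** I pulled the tray out to its stop. There were four pieces in the bin: I put the two rings in slots 1 and 3 from the left and the two blocks in slots 4 and 6. I then pushed the tray home until it met its stop, turned the timer collar about 2.10 rad to 40, and let go.

**What the last checks showed:**
- **Pieces:** Before the push, three pieces measured within about 3 mm of their slot centres. The right-hand block was only checked by eye. After the push, all four show flat and in their slots through the amber top and in the side view.
- **Tray:** The handle sits within about a pixel of its expected home position.
- **Timer:** The pointer was at the 40 mark in a wrist picture taken after release, about 31° against an expected 30°.
- **Bin and bystanders:** The bin is empty, and the jar and paint bottle have not moved.

**What disagreed:**
- **Tray travel:** The tray moved about 85 mm out rather than 88 mm. It seems to have started a few mm short of home, since it went about 86 mm back in.
- **Cameras:** The top camera put the lamp about 5 mm nearer the robot than the wrist camera did. I went with the wrist camera, which matched the gripper's contact with the handle.

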